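# Load wire spools into a welding chamber's pass box

## Task

Load every wire spool into the pass box of the bench-top welding chamber. Before you touch the lock or the hatch, make sure by touch that the inner door is shut: press down on its handle until it is fully home and pushes back firmly, and keep pressing for a moment. Only then lift the lock's collar and flip the lever over, slide the hatch fully open, stand each spool on a spindle of its own, slide the hatch fully shut and flip the lever back until its collar drops in locked.

Things in the scene. Friction and masses are not known exactly. Their poses are not given: they have to be found in the camera images.
- passbox: Fixed pass box with the welding chamber behind. Origin on the bench under the box's middle; x to the chamber, y left, z up (yaw up to 0.12 rad). Box 182 (x) by 140 (y) mm, walls 6 thick, 75 high (87 at the front and rear hatch rails, which reach y = 210), inner floor z = 8. Chamber x = 118 to 208, y = -95 to 95, 104 high. Lock outside the right wall to y = -132; its bolt, at y = -70 to -90, is 96 high.
- spindle0 (a point): Foot (on the inner floor) of the spindle nearest the robot, at passbox x = -56 mm, y = 0. Each spindle is a steel pin 13 mm in diameter, 45 mm high, its top 10 mm tapered to 6 mm.
- spindle1 (a point): Foot of the middle spindle, at passbox x = 0, y = 0.
- spindle2 (a point): Foot of the spindle nearest the chamber, at passbox x = +56 mm, y = 0.
- inner_door (a joint): The inner door, an upright steel plate that slides down in guides between box and chamber: 0 m is shut (down), up to 0.04 open. It may start up to 0.03 m ajar and stays where it is left (about 4 N of friction); pressed home (about 10 N is plenty) it stops dead. The flange of its handle then lies 1 mm above the two dark guide posts.
- inner_handle: The inner door's handle, riding with the door: a flange 146 mm long (y) with a dark grip bar on it, 80 mm long (y), 14 mm wide (x), 14 mm high. Origin at the underside of the flange; the top of the bar is 22 mm higher. With the door shut the bar's top is at passbox x = 106, y = 0, z = 118 mm.
- inner_handle_top (a point): Middle of the top of the inner door's grip bar: the place to press.
- hatch (a joint): The hatch (outer door), a clear pane in an aluminium frame, 182 by 140 mm, lying on top of the box: 0 m is shut, it slides along passbox +y (left) to 0.14, fully open. About 2 N of friction. While the lock is locked its bolt holds the hatch within about 4 mm of shut.
- hatch_bar (a point): Middle of the top of the hatch's dark bar handle, riding with the hatch: bar 90 mm long along x, 12 mm wide (y), 10 mm thick on two feet, its top at z = 105 mm, 21 mm above the hatch frame. With the hatch shut it is at passbox x = 0, y = -45 mm; fully open at y = +95 mm.
- lock_lever (a joint): The lock's lever, hinged about the passbox y axis at passbox (20, -112, 30) mm: 0 rad locked (leaning 0.3 rad towards the robot), 0.6 flipped to unlocked (leaning 0.3 rad towards the chamber). It can swing only while the collar is lifted; if the collar is down a pin stands against a fixed tooth.
- lock_collar (a joint): The collar on the lever: 0 m down, up to 0.014 lifted along the lever. A spring pulls it down (2.6 N down, 4.3 N fully lifted). Lifted by 7 mm or more its pin clears the tooth and the lever can be swung; let go at either end it drops in.
- collar_ball (a point): Centre of the black ball of 26 mm diameter at the top of the collar, to be taken hold of: 58 mm from the lever's hinge with the collar down.
- spool0: Spool of copper-coloured wire with black flanges, 46 mm in diameter, 54 mm high, with a through bore of 20 mm; about 0.25 kg. Stands upright on the bench to the right of the pass box. Origin at the centre of its underside, z along its axis. May be absent (None).
- spool1: Spool of copper-coloured wire with black flanges, 46 mm in diameter, 54 mm high, with a through bore of 20 mm; about 0.25 kg. Stands upright on the bench to the right of the pass box. Origin at the centre of its underside, z along its axis. May be absent (None).
- spool2: Spool of copper-coloured wire with black flanges, 46 mm in diameter, 54 mm high, with a through bore of 20 mm; about 0.25 kg. Stands upright on the bench to the right of the pass box. Origin at the centre of its underside, z along its axis. May be absent (None).
Mind the look-alikes: they are no part of the job. Leave any red or turquoise look-alike of the spool1 alone.

How it is judged (in metres and radians):
On the way, in this order (a step that is already met when the one before it is completed fails the run):
1. the inner door is pressed home with the hatch still shut and locked: the fingers push on its handle with more than 4 N and it is shut (value of joint inner_door below 0.004 m and contact force between the fingers and inner_handle above 4 N and value of joint hatch below 0.006 m and value of joint lock_lever below 0.12 rad), for 0.2 s.
2. the lock lever is flipped to unlocked (value of joint lock_lever above 0.48 rad), for 0.2 s.
3. the hatch is fully open (value of joint hatch above 0.13 m), for 0.2 s.
4. every spool stands on a spindle, let go (((horizontal distance between spool0 and spindle0 below 0.008 m and z of spool0 in the frame of spindle0 below 0.006 m and angle between spool0's own z axis and vertical below 0.12 rad) or (horizontal distance between spool0 and spindle1 below 0.008 m and z of spool0 in the frame of spindle1 below 0.006 m and angle between spool0's own z axis and vertical below 0.12 rad) or (horizontal distance between spool0 and spindle2 below 0.008 m and z of spool0 in the frame of spindle2 below 0.006 m and angle between spool0's own z axis and vertical below 0.12 rad)) and ((horizontal distance between spool1 and spindle0 below 0.008 m and z of spool1 in the frame of spindle0 below 0.006 m and angle between spool1's own z axis and vertical below 0.12 rad) or (horizontal distance between spool1 and spindle1 below 0.008 m and z of spool1 in the frame of spindle1 below 0.006 m and angle between spool1's own z axis and vertical below 0.12 rad) or (horizontal distance between spool1 and spindle2 below 0.008 m and z of spool1 in the frame of spindle2 below 0.006 m and angle between spool1's own z axis and vertical below 0.12 rad)) and ((horizontal distance between spool2 and spindle0 below 0.008 m and z of spool2 in the frame of spindle0 below 0.006 m and angle between spool2's own z axis and vertical below 0.12 rad) or (horizontal distance between spool2 and spindle1 below 0.008 m and z of spool2 in the frame of spindle1 below 0.006 m and angle between spool2's own z axis and vertical below 0.12 rad) or (horizontal distance between spool2 and spindle2 below 0.008 m and z of spool2 in the frame of spindle2 below 0.006 m and angle between spool2's own z axis and vertical below 0.12 rad)) and contact force between the fingers and spool0 below 0.1 N and contact force between the fingers and spool1 below 0.1 N and contact force between the fingers and spool2 below 0.1 N), for 0.2 s.
5. the hatch is shut (value of joint hatch below 0.006 m), for 0.2 s.
6. the lever is back at locked and its collar is down (value of joint lock_lever below 0.12 rad and value of joint lock_collar below 0.003 m), for 0.2 s.
At the end, for the whole second after the job is handed in: Every spool stands upright (within 0.12 rad) on a spindle, within 8 mm of its axis and 6 mm of the floor of the box; the hatch is within 6 mm of shut, the lever within 0.12 rad of locked with its collar within 3 mm of down, and the inner door within 4 mm of shut (all of step 6 and ((horizontal distance between spool0 and spindle0 below 0.008 m and z of spool0 in the frame of spindle0 below 0.006 m and angle between spool0's own z axis and vertical below 0.12 rad) or (horizontal distance between spool0 and spindle1 below 0.008 m and z of spool0 in the frame of spindle1 below 0.006 m and angle between spool0's own z axis and vertical below 0.12 rad) or (horizontal distance between spool0 and spindle2 below 0.008 m and z of spool0 in the frame of spindle2 below 0.006 m and angle between spool0's own z axis and vertical below 0.12 rad)) and ((horizontal distance between spool1 and spindle0 below 0.008 m and z of spool1 in the frame of spindle0 below 0.006 m and angle between spool1's own z axis and vertical below 0.12 rad) or (horizontal distance between spool1 and spindle1 below 0.008 m and z of spool1 in the frame of spindle1 below 0.006 m and angle between spool1's own z axis and vertical below 0.12 rad) or (horizontal distance between spool1 and spindle2 below 0.008 m and z of spool1 in the frame of spindle2 below 0.006 m and angle between spool1's own z axis and vertical below 0.12 rad)) and ((horizontal distance between spool2 and spindle0 below 0.008 m and z of spool2 in the frame of spindle0 below 0.006 m and angle between spool2's own z axis and vertical below 0.12 rad) or (horizontal distance between spool2 and spindle1 below 0.008 m and z of spool2 in the frame of spindle1 below 0.006 m and angle between spool2's own z axis and vertical below 0.12 rad) or (horizontal distance between spool2 and spindle2 below 0.008 m and z of spool2 in the frame of spindle2 below 0.006 m and angle between spool2's own z axis and vertical below 0.12 rad)) and value of joint hatch below 0.006 m and value of joint inner_door below 0.004 m and linear speed of each of spool0, spool1, spool2 below 0.02 m/s); the robot touches nothing.
It fails at once if the hatch is off its seat while the inner door is not shut (value of joint hatch above 0.012 m and value of joint inner_door above 0.008 m).
Of spool0, spool1, spool2 only 2 to 3 are there at a start; the rules pass over those that are not, and their reading is None.
At some moment in a run one of spool0, spool1, spool2 may be knocked a few centimetres aside while the robot is not near it.
It also fails if it takes over 208 s, if anything falls off the work surface, if the arm or the gripper's body presses on something with over 40 N, if the wrist force passes 120 N, or if a joint passes its speed limit or range.

## Robot

A 6-joint arm with a two-finger parallel gripper is mounted at the origin on a cart in front of the work surface, level with it; the furniture and walls round the work are solid. World frame = base frame: x ahead of the robot, y to its left, z up, the work surface at z = 0. Lengths are in m, angles in degrees, forces in N, time in s.
With the tool pointing down it reaches from about 0.325 to 0.85 m from the base axis. Payload 15.5 kg.
Tool frame: the origin (TCP) lies at the very end of the fingers, on their centre line; the grasp point (between the pads) lies 19 mm behind it (arm.grip_depth is the distance from the TCP to the grasp point, in m); x points along the fingers, y is the direction in which the jaws open and shut, and the axes are right-handed (so a half turn about x gives the same grasp; the last joint's range is limited). The gripper opens to 91 mm and grips with 3 to 60 N. Pads are 32 mm wide; open, the fingers measure 118 mm over their backs; the gripper's body (76 mm by 178 mm) begins 60 mm behind the grasp point.
Start: joints at [-75.602, 28.281, 77.091, -0, 74.628, -5.472], TCP at [0.212, -0.588, 0.214] pointing down, gripper open.
Joint ranges: [-166.48, 166.48], [-47.26, 123.95], [12.59, 153.08], [-70.14, 250.14], [6.76, 159.57], [-176.63, 176.63]. Speed limits (degrees/s): [108.29, 108.29, 147.25, 172.46, 172.46, 172.46].

## Interface

Orientations are given as [roll, pitch, yaw] about the fixed x, y, z axes, in that order (R = Rz(yaw) Ry(pitch) Rx(roll)).
In Python, from station import arm, grab_frame, camera_params gives the robot as it stands. The module is installed in compiled form; this text tells all that it offers.
- The arm moves only by the tool send_rows, never from a script. Its argument "targets" is a list of rows, each a list of 7 numbers: the turn, a rotation vector about the tool's x, y, z in degrees, then the shift along the tool's x, y, z in mm, then the opening in per cent of the stroke, from 0 (shut) to 100 (fully open). A call has 1 to 8 rows; each row is the pose to reach, as a shift and turn from the pose measured when the call began, along the tool's axes at that moment; what a row does not reach only later rows make up. A row lasts 1/8 s, in which the tool goes at most 62.5 mm and 10.7 degrees, less where a joint would pass 70% of its speed; a pose out of reach is approached as far as the arm can. A call with a gripper value outside its range is refused whole. The fingers move at their own pace and stop on an object; the grip force is fixed at half the most. Time passes only in rows, so rows that repeat a pose let the fingers close. It gives the time, the measured TCP pose, the force and the opening at its end, in the units of the state.
- arm.observe(): the state, without advancing time (a new reading comes with each control period).
- grab_frame(name): name is "scene" or "top" or "wrist"; returns (picture, depth): 384x512x3 uint8, red, green, blue; 384x512 float32, m along the optical axis (not along the pixel's ray), 0 where there is no reading.
- camera_params(name): a dict with "fov_y" (degrees; the focal length in pixels is half the picture's height over the tangent of half this angle, whatever the lens; pixels are square), "cx", "cy" (the principal point, pixels), "rvec" (rotation vector, rad) and "tvec" (3), from world to camera coordinates, as OpenCV has them. Camera axes: x right, y down, z forward; pixel columns grow to the right and rows downward; lengths in m; the calibration is good to about 2 mm. A picture is of the moment at which its call begins: read the wrist's pose just before it. camera_params takes no time and is no camera call; for the wrist camera it gives the pose at the moment of the call.
- arm.job_done(): hands the job in, once; it reports no verdict.
The state is a dict: "clock": time; "q": joint angles; "qvel": joint speeds; "joint_efforts": joint torques, N m; "ee_pos": TCP position; "tcp_rot": TCP orientation; "force": force on the tool from outside, world axes, zero at the start; "moment": the same for the moment, N m; "gripper_width": finger opening in m.
Only numpy, scipy, OpenCV 4.12 (cv2) and the standard library are available. Lean on these libraries where they do the work, as an engineer would, in place of code of your own. Each camera call takes 0.05 s, during which the arm holds its last target.

## Working session

There is one attempt and no reset: what is moved stays moved. The work goes in short steps, Python scripts to look and compute and a tool call to move; the robot and the scene stay as the last step left them, time stands still between calls to the robot, and variables do not carry over. Pictures are saved under pics/ and viewed, and the job is handed in when it is done.

Besides the shell and the picture viewer there is one more tool, called after "Request:" as name([rows], argument=value, ...), one row to a line, values as JSON. send_rows: Moves the arm, as the interface text tells. Its arguments: {"type":"object","properties":{"targets":{"type":"array","items":{"type":"array","items":{"type":"number"}}}},"required":["targets"]}

```bash
mkdir -p pics
python3 - <<'E'
from station import arm, grab_frame, camera_params
import cv2,json
print(arm.observe())
for n in ["scene","top","wrist"]:
    p,d=grab_frame(n); cv2.imwrite(f"pics/{n}0.png",p[:,:,::-1]); import numpy as np; np.save(f"pics/{n}0.npy",d)
    print(n,camera_params(n),d.min(),d.max())
E
```

```text
{'clock': 0.0, 'q': array([-7.56027500e+01,  2.83155946e+01,  7.71279823e+01, -1.30093771e-04,
        7.46287833e+01, -5.46947068e+00]), 'qvel': array([ 0.03435178, -0.04313081,  0.00097347, -0.00719874,  0.03132609,
        0.02452433]), 'joint_efforts': array([ 4.33979410e-03, -8.78812194e+01, -3.81856656e+01,  7.09286146e-02,
        5.34772966e-02, -4.79286882e-05]), 'ee_pos': array([ 0.21232366, -0.58741327,  0.21332553]), 'tcp_rot': array([-95.37018005,  89.92763974, 104.4965752 ]), 'force': array([-0.12275179, -0.05502396, -0.01723845]), 'moment': array([0.01500526, 0.01993613, 0.02241335]), 'gripper_width': 0.09140099712369189}
scene {'fov_y': 45.10485120568785, 'cx': 254.37903008396063, 'cy': 199.08595677402704, 'rvec': array([ 1.89977595, -0.74517741,  0.45276252]), 'tvec': array([-0.58816519,  0.13647846,  0.88904647])} 0.0 2.4573295
top {'fov_y': 57.58250358574836, 'cx': 253.39001185876947, 'cy': 193.68103486771957, 'rvec': array([ 2.17167797, -2.19818041,  0.07606813]), 'tvec': array([-0.29292124,  0.53030605,  0.90025454])} 0.0 1.8341234
wrist {'fov_y': 69.34469012900146, 'cx': 255.3042979318165, 'cy': 190.0671904638569, 'rvec': array([-2.40737685,  1.69106581,  0.20149445]), 'tvec': array([-0.62399541, -0.02700392,  0.3894443 ])} 0.0 1.5652752
```

View pics/scene0.png

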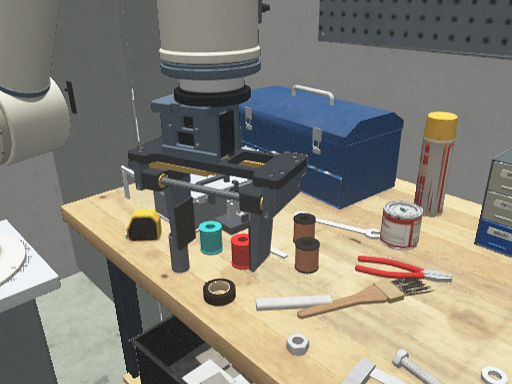

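View pics/top0.png

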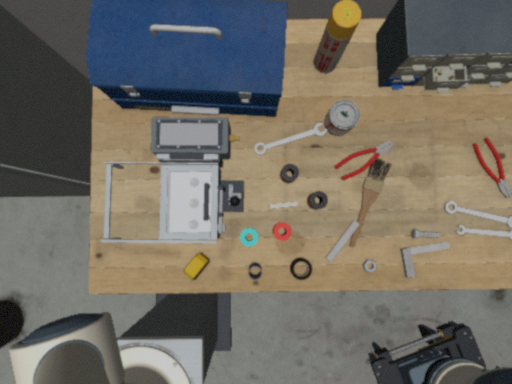

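View pics/wrist0.png

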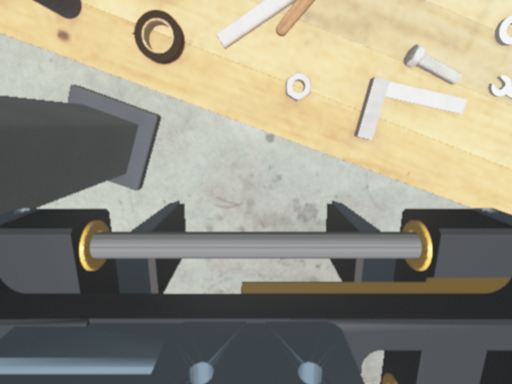

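```bash
cat > h.py <<'E'
import numpy as np, cv2
from scipy.spatial.transform import Rotation as R
from station import arm, grab_frame, camera_params
def K(c):
    f=192/np.tan(np.radians(c["fov_y"])/2); return np.array([[f,0,c["cx"]],[0,f,c["cy"]],[0,0,1]])
def pts(c,u,v,d):
    k=K(c); u=np.asarray(u,float);v=np.asarray(v,float);d=np.asarray(d,float)
    pc=np.stack([(u-k[0,2])/k[0,0]*d,(v-k[1,2])/k[1,1]*d,d],-1)
    return (pc-c["tvec"])@cv2.Rodrigues(c["rvec"])[0]
def cloud(c,d):
    v,u=np.mgrid[:384,:512]; return pts(c,u,v,d)
def ray(c,u,v,z):
    Rm=cv2.Rodrigues(c["rvec"])[0]; o=-Rm.T@c["tvec"]; p=pts(c,u,v,1.0); t=(z-o[2])/(p-o)[...,2]
    return o+(p-o)*t[...,None] if np.ndim(t) else o+(p-o)*t
def proj(c,P):
    return cv2.projectPoints(np.atleast_2d(np.asarray(P,float)),c["rvec"],c["tvec"],K(c),None)[0][:,0]
def toolR(o=None):
    o=o or arm.observe(); return R.from_euler('xyz',o["tcp_rot"],degrees=True).as_matrix()
E
python3 - <<'E'
from h import *
c=camera_params("top"); d=np.load("pics/top0.npy"); W=cloud(c,d)
im=cv2.imread("pics/top0.png")
cv2.imwrite("pics/topz.png",cv2.resize(im[100:290,90:350],None,fx=3,fy=3,interpolation=cv2.INTER_CUBIC))
for u,v in [(400,270),(350,270),(289,173),(317,200),(255,270),(301,268),(249,237),(282,231),(205,200),(185,160),(190,135),(235,202),(232,187),(107,200),(150,165),(150,240),(220,200)]:
    print((u,v),W[v,u].round(4),d[v,u])
E
```

```text
(400, 270) [ 0.3212 -0.6843 -0.0008] 0.92331463
(350, 270) [ 0.3226 -0.5524 -0.0016] 0.9242557
(289, 173) [ 0.5829 -0.3961 -0.0017] 0.94289833
(317, 200) [ 5.090e-01 -4.695e-01 -2.000e-04] 0.9360871
(255, 270) [ 0.326  -0.3011  0.0008] 0.9222533
(301, 268) [ 0.3298 -0.4226  0.0012] 0.922063
(249, 237) [ 4.127e-01 -2.862e-01 -1.000e-04] 0.92928505
(282, 231) [ 0.4275 -0.3744 -0.0008] 0.9310229
(205, 200) [ 0.5069 -0.1841  0.1049] 0.8312532
(185, 160) [ 0.6037 -0.1362  0.1043] 0.83868575
(190, 135) [ 0.6643 -0.1482  0.1047] 0.84258056
(235, 202) [ 0.5016 -0.2551  0.0985] 0.83728576
(232, 187) [ 0.5415 -0.2456  0.0571] 0.8813667
(107, 200) [0.5115 0.0619 0.0747] 0.8618407
(150, 165) [ 0.6091 -0.021  -0.0007] 0.94387907
(150, 240) [ 0.4128 -0.0482  0.0853] 0.84422344
(220, 200) [ 0.5074 -0.2182  0.0883] 0.8477999
```

View pics/topz.png

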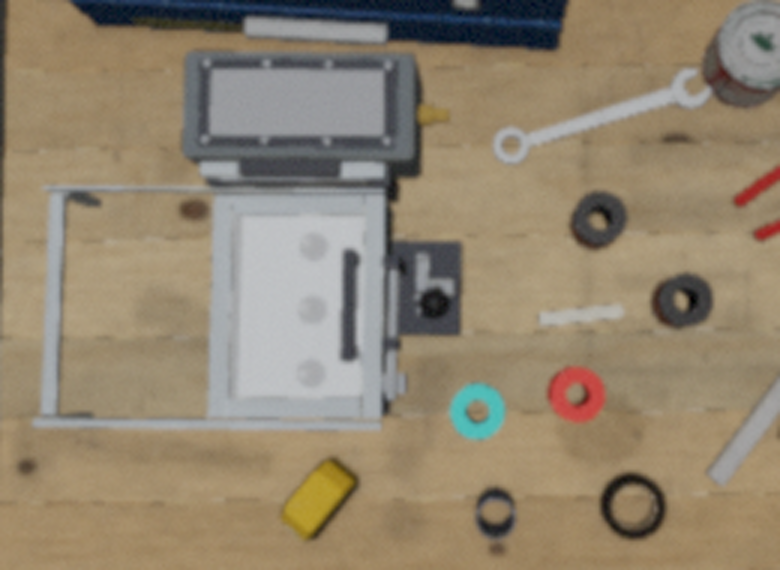

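Run:
```python
from h import *
c=camera_params("top"); d=np.load("pics/top0.npy"); W=cloud(c,d); im=cv2.imread("pics/top0.png")
# chamber top
m=((W[...,2]>0.095)&(W[...,2]<0.112)&(W[...,0]>0.60)&(W[...,0]<0.75)&(W[...,1]<0.02)&(W[...,1]>-0.3)).astype(np.uint8)
m[153:]=0
n,l,s,ce=cv2.connectedComponentsWithStats(m); i=1+s[1:,4].argmax(); print(s[i],ce[i])
v,u=np.where(l==i); P=ray(c,u,v,0.104)
r=cv2.minAreaRect((P[:,:2]*1000).astype(np.float32)); print("chamber",r, np.median(W[v,u,2]))
# hatch bar: z ~.105 dark
g=im.max(2)
m=((g<95)&(W[...,2]>0.094)&(W[...,2]<0.115)&(W[...,0]>0.42)&(W[...,0]<0.6)&(W[...,1]<-0.15)&(W[...,1]>-0.23)).astype(np.uint8)
n,l,s,ce=cv2.connectedComponentsWithStats(m); i=1+s[1:,4].argmax(); v,u=np.where(l==i);P=ray(c,u,v,0.105)
print("bar",s[i],cv2.minAreaRect((P[:,:2]*1000).astype(np.float32)),P.mean(0),np.median(W[v,u,2]))
# handle region
for vv in range(148,165): print(vv,[ (int(W[vv,uu,2]*1000),int(g[vv,uu])) for uu in range(160,222,4)])
# spools
for (uu,vv) in [(289,173),(317,200)]:
    sub=(slice(vv-14,vv+15),slice(uu-14,uu+15)); m=(W[sub][...,2]>0.045)&(W[sub][...,2]<.065)
    b,a=np.where(m); P=ray(c,a+uu-14,b+vv-14,0.054); print("spool",cv2.minEnclosingCircle((P[:,:2]*1000).astype(np.float32)),P.mean(0),np.median(W[sub][m][:,2]))
# white hatch rail pts
for z0,z1 in [(.078,.092)]:
    m=((W[...,2]>z0)&(W[...,2]<z1)&(W[...,0]>0.38)&(W[...,0]<0.62)&(W[...,1]<0.09)&(W[...,1]>-0.3)).astype(np.uint8)
    cv2.imwrite("pics/m.png",cv2.resize(m[140:260,90:260]*255,None,fx=4,fy=4,interpolation=0))
```

```text
[ 151  117   78   36 2627] [189.31328512 134.37495242]Traceback (most recent call last):
  File "<stdin>", line 7, in <module>
  File "h.py", line 13, in ray
    Rm=cv2.Rodrigues(c["rvec"])[0]; o=-Rm.T@c["tvec"]; p=pts(c,u,v,1.0); t=(z-o[2])/(p-o)[...,2]
                                                         ~~~^^^^^^^^^^^
  File "h.py", line 8, in pts
    pc=np.stack([(u-k[0,2])/k[0,0]*d,(v-k[1,2])/k[1,1]*d,d],-1)
    raise ValueError('all input arrays must have the same shape')
ValueError: all input arrays must have the same shape
```

```bash
sed -i 's/    k=K(c); u=np.asarray(u,float);v=np.asarray(v,float);d=np.asarray(d,float)/    k=K(c); u,v,d=np.broadcast_arrays(np.asarray(u,float),np.asarray(v,float),np.asarray(d,float))/' h.py
cat > m1.py <<'E'
from h import *
c=camera_params("top"); d=np.load("pics/top0.npy"); W=cloud(c,d); im=cv2.imread("pics/top0.png")
m=((W[...,2]>0.095)&(W[...,2]<0.112)&(W[...,0]>0.60)&(W[...,0]<0.75)&(W[...,1]<0.02)&(W[...,1]>-0.3)).astype(np.uint8)
m[153:]=0
n,l,s,ce=cv2.connectedComponentsWithStats(m); i=1+s[1:,4].argmax(); print(s[i],ce[i])
v,u=np.where(l==i); P=ray(c,u,v,0.104)
r=cv2.minAreaRect((P[:,:2]*1000).astype(np.float32)); print("chamber",r, np.median(W[v,u,2]))
g=im.max(2)
m=((g<95)&(W[...,2]>0.094)&(W[...,2]<0.115)&(W[...,0]>0.42)&(W[...,0]<0.6)&(W[...,1]<-0.15)&(W[...,1]>-0.23)).astype(np.uint8)
n,l,s,ce=cv2.connectedComponentsWithStats(m); i=1+s[1:,4].argmax(); v,u=np.where(l==i);P=ray(c,u,v,0.105)
print("bar",s[i],cv2.minAreaRect((P[:,:2]*1000).astype(np.float32)),P.mean(0),np.median(W[v,u,2]))
for vv in range(150,165): print(vv,[ (int(W[vv,uu,2]*1000),int(g[vv,uu])) for uu in range(160,222,5)])
for (uu,vv) in [(289,173),(317,200)]:
    sub=(slice(vv-14,vv+15),slice(uu-14,uu+15)); m=(W[sub][...,2]>0.045)&(W[sub][...,2]<.065)
    b,a=np.where(m); P=ray(c,a+uu-14,b+vv-14,0.054); print("spool",cv2.minEnclosingCircle((P[:,:2]*1000).astype(np.float32)),P.mean(0),np.median(W[sub][m][:,2]))
m=((W[...,2]>.078)&(W[...,2]<.092)&(W[...,0]>0.38)&(W[...,0]<0.62)&(W[...,1]<0.09)&(W[...,1]>-0.3)).astype(np.uint8)
cv2.imwrite("pics/m.png",cv2.resize(m[140:260,90:260]*255,None,fx=4,fy=4,interpolation=0))
E
python3 m1.py
```

```text
[ 151  117   78   36 2627] [189.31328512 134.37495242]
chamber ((665.9088134765625, -146.68984985351562), (186.12791442871094, 85.742431640625), 89.28360748291016) 0.10208797114921771
bar [204 184   5  36 111] ((503.4386901855469, -187.5994873046875), (9.411626815795898, 83.38157653808594), 88.13883972167969) [ 0.50414122 -0.18665249  0.105     ] 0.10507796023331764
150 [(96, 111), (98, 112), (97, 114), (96, 112), (97, 111), (96, 107), (99, 112), (98, 108), (97, 106), (98, 104), (96, 107), (99, 111), (100, 103)]
151 [(93, 103), (94, 107), (95, 105), (96, 107), (96, 105), (95, 104), (98, 105), (98, 107), (96, 103), (96, 109), (96, 109), (96, 110), (95, 108)]
152 [(93, 89), (93, 92), (93, 85), (128, 86), (93, 88), (93, 87), (95, 83), (95, 90), (96, 90), (95, 100), (95, 103), (96, 103), (95, 101)]
153 [(86, 110), (84, 111), (130, 77), (131, 77), (131, 81), (129, 76), (132, 72), (130, 76), (130, 76), (89, 106), (89, 112), (91, 102), (92, 76)]
154 [(117, 157), (117, 158), (130, 84), (129, 75), (129, 75), (131, 78), (130, 75), (130, 73), (130, 78), (116, 156), (117, 160), (119, 144), (81, 
[... 1047 characters left out ...]
35, 37)]
162 [(935, 121), (87, 107), (83, 116), (74, 103), (72, 99), (72, 107), (76, 114), (75, 116), (76, 114), (76, 103), (80, 107), (85, 100), (76, 33)]
163 [(84, 134), (86, 131), (87, 139), (85, 139), (82, 132), (86, 133), (86, 153), (85, 152), (88, 155), (84, 148), (84, 146), (86, 144), (69, 24)]
164 [(0, 141), (45, 129), (36, 132), (41, 139), (42, 136), (935, 134), (72, 144), (74, 145), (79, 146), (79, 142), (77, 140), (77, 141), (55, 36)]
spool ((578.6473388671875, -392.26519775390625), 22.911941528320312) [ 0.57888164 -0.39218019  0.054     ] 0.05337128690728301
spool ((507.90399169921875, -463.10302734375), 22.79764175415039) [ 0.50778506 -0.46331716  0.054     ] 0.05381159599432981
```

View pics/m.png

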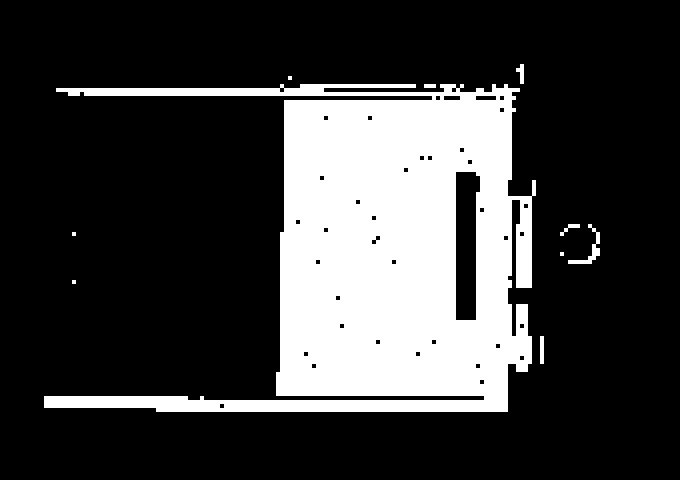

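```bash
cat > m2.py <<'E'
from h import *
c=camera_params("top"); d=np.load("pics/top0.npy"); W=cloud(c,d); im=cv2.imread("pics/top0.png")
g=cv2.cvtColor(im,cv2.COLOR_BGR2GRAY).astype(float)
# front rail outer edge: bottom intensity edge? colour: rail grey vs wood (saturation)
hsv=cv2.cvtColor(im,cv2.COLOR_BGR2HSV); S=hsv[...,1].astype(float)
def edge(cols,r0,r1,sgn):
    o=[]
    for u in cols:
        s=np.diff(cv2.GaussianBlur(S,(3,3),0)[r0:r1,u])*sgn; k=s.argmax()
        if 0<k<len(s)-1:
            a,b,e=s[k-1],s[k],s[k+1]; o.append((u,r0+k+.5+.5*(a-e)/(a-2*b+e+1e-9)))
    return np.array(o)
for name,cols,r0,r1,sg in [("front outer",range(110,216,2),236,250,1),("rear outer",range(112,150,2),155,168,-1)]:
    e=edge(cols,r0,r1,sg); P=ray(c,e[:,0],e[:,1],0.087)[:,:2]*1000
    vx,vy,x0,y0=cv2.fitLine(P.astype(np.float32),cv2.DIST_HUBER,0,.01,.01).ravel()
    if vy<0: vx,vy=-vx,-vy
    print(name,"yaw",np.degrees(np.arctan2(-vx,vy)),"at",x0,y0, "x at y=-100,0:",x0+vx/vy*(-100-y0),x0+vx/vy*(0-y0))
# inner handle bar
m=((W[...,2]>0.123)&(W[...,2]<0.14)&(W[...,0]>0.55)&(W[...,0]<0.65)&(W[...,1]>-.22)&(W[...,1]<-.05)&(g<95)).astype(np.uint8)
v,u=np.where(m); z=np.median(W[v,u,2]); P=ray(c,u,v,z); print("inner bar",z,cv2.minAreaRect((P[:,:2]*1000).astype(np.float32)),P.mean(0))
m=((W[...,2]>0.078)&(W[...,2]<0.11)&(W[...,0]>0.48)&(W[...,0]<0.52)&(W[...,1]>-.275)&(W[...,1]<-.235)&(g<70)).astype(np.uint8)
v,u=np.where(m); print("ball px",u.mean(),v.mean(),len(u),"z",W[v,u,2].max(),np.median(W[v,u,2]), ray(c,u.mean(),v.mean(),.085), ray(c,u.mean(),v.mean(),.0985))
E
python3 m2.py
```

```text
front outer yaw -1.2818326 at 406.18567 -49.707306 x at y=-100,0: 405.06033 407.2979
rear outer yaw -0.67167145 at 605.5442 -4.343913 x at y=-100,0: 604.4228 605.5951
inner bar 0.13032740143029806 ((610.9814453125, -143.62210083007812), (74.66676330566406, 14.113182067871094), 89.29337310791016) [ 0.6101964  -0.14284313  0.1303274 ]
ball px 234.62025316455697 200.74683544303798 79 z 0.10060328469750426 0.09478377185758362 [ 0.5053163  -0.25344806  0.085     ] [ 0.50462652 -0.25418534  0.0985    ]
```

```bash
cat >> h.py <<'E'
B=np.array([.5045,-.142,0]); YAW=np.radians(-1.2)
def box(x,y,z):
    c,s=np.cos(YAW),np.sin(YAW); return B+np.array([c*x-s*y,s*x+c*y,z])/1000.
def down(jaw_deg,tilt=None):
    # tool x down, tool y at world angle jaw_deg ; z = x cross y
    a=np.radians(jaw_deg); x=np.array([0,0,-1.]); y=np.array([np.cos(a),np.sin(a),0]); return np.stack([x,y,np.cross(x,y)],1)
def go(p=None,Rt=None,n=1):
    o=arm.observe(); R0=toolR(o); p=o["ee_pos"] if p is None else np.asarray(p); Rt=R0 if Rt is None else Rt
    s=R0.T@(p-o["ee_pos"])*1000; rv=R.from_matrix(R0.T@Rt).as_rotvec(degrees=True)
    print("pos",o["ee_pos"].round(4),"F",o["force"].round(1),"w",round(o["gripper_width"],4),"t",o["clock"]); print("rot",rv.round(1),"|",np.linalg.norm(rv).round(1),"shift",s.round(1),"|",np.linalg.norm(s).round(1))
E
python3 - <<'E'
from h import *
o=arm.observe(); print(toolR(o).round(3)); print(B)
H=box(106,0,170); print(H)
for j in (88.8,-91.2): go(H,down(j))
E
```

```text
[[-0.     0.34  -0.94 ]
 [ 0.001 -0.94  -0.34 ]
 [-1.    -0.001 -0.   ]]
[ 0.5045 -0.142   0.    ]
[ 0.61047675 -0.1442199   0.17      ]
pos [ 0.2124 -0.5875  0.2135] F [-0.2 -0.4  0.2] w 0.0911 t 0.15
rot [-1.589e+02 -1.000e-01  0.000e+00] | 158.9 shift [  43.8 -281.5 -525.1] | 597.4
pos [ 0.2124 -0.5875  0.2135] F [-0.2 -0.4  0.2] w 0.0911 t 0.15
rot [21.1  0.   0.1] | 21.1 shift [  43.8 -281.5 -525.1] | 597.4
```

Request:
send_rows([
  [0, 0, 0, 0, -35, -65, 0],
  [0, 0, 0, 0, -70, -130, 0],
  [5, 0, 0, 0, -105, -196, 0],
  [10, 0, 0, 0, -140, -262, 0],
  [15, 0, 0, 0, -176, -328, 0],
  [21, 0, 0, 0, -211, -394, 0],
  [21, 0, 0, 0, -246, -460, 0],
  [21, 0, 0, 0, -281, -525, 0],
])

```text
clock: 1.15
ee_pos: [0.5478, -0.2141, 0.2137]
tcp_rot: [-71.2, 90.0, 107.7]
force: [0.8, -1.1, -0.2]
gripper_width: 0.0145
```

Run:
```python
from h import *
go(box(106,0,170),down(-91.2))
p,d=grab_frame("scene"); cv2.imwrite("pics/s1.png",p[:,:,::-1])
```

```text
pos [ 0.5478 -0.2141  0.2137] F [ 0.8 -1.1 -0.2] w 0.0145 t 1.15
rot [0.1 0.  0. ] | 0.1 shift [ 43.7 -71.1 -61.3] | 103.6
```

View pics/s1.png

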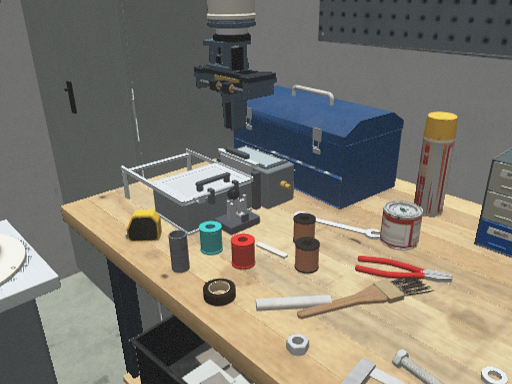

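Request:
send_rows([
  [0, 0, 0, 0, -40, -35, 0],
  [0, 0, 0, 0, -71, -61, 0],
  [0, 0, 0, 20, -71, -61, 0],
  [0, 0, 0, 44, -71, -61, 0],
  [0, 0, 0, 44, -71, -61, 0],
])

```text
clock: 1.82
ee_pos: [0.6129, -0.1382, 0.1683]
tcp_rot: [-65.8, 89.7, 113.3]
force: [0.1, 0.2, 0.8]
gripper_width: 0.0003
```

Run:
```python
from h import *
go(box(106,0,118),down(-91.2))
p,d=grab_frame("top"); cv2.imwrite("pics/t2.png",p[:,:,::-1][100:290,90:350].repeat(3,0).repeat(3,1))
p,d=grab_frame("wrist"); cv2.imwrite("pics/w2.png",p[:,:,::-1])
```

```text
pos [ 0.6129 -0.1382  0.1683] F [0.1 0.2 0.8] w 0.0003 t 1.825
rot [0.3 0.1 0.2] | 0.4 shift [50.3  6.2  2.3] | 50.7
```

View pics/w2.png

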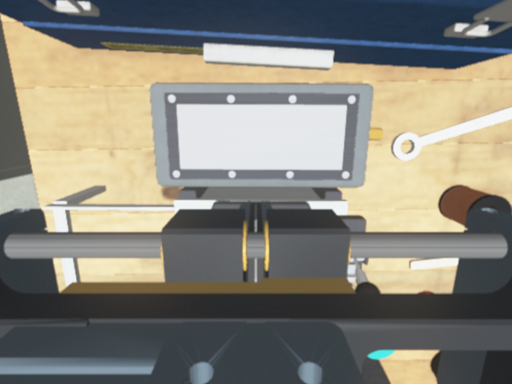

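Request:
send_rows([
  [0, 0, 0, 10, 6, 2, 0],
  [0, 0, 0, 20, 6, 2, 0],
  [0, 0, 0, 30, 6, 2, 0],
  [0, 0, 0, 36, 6, 2, 0],
  [0, 0, 0, 40, 6, 2, 0],
  [0, 0, 0, 42, 6, 2, 0],
  [0, 0, 0, 44, 6, 2, 0],
  [0, 0, 0, 46, 6, 2, 0],
])

```text
clock: 2.92
ee_pos: [0.6123, -0.1446, 0.1245]
tcp_rot: [-125.6, 89.8, 53.4]
force: [-2.3, 2.0, 2.0]
gripper_width: 0.0004
```

Run:
```python
from h import *
go(box(106,0,118),down(-91.2))
```

```text
pos [ 0.6123 -0.1446  0.1245] F [-2.3  2.   2. ] w 0.0004 t 2.925
rot [ 0.2 -0.1  0.2] | 0.3 shift [ 6.5 -0.4  1.8] | 6.8
```

Request:
send_rows([
  [0, 0, 0, 2, 0, 0, 0],
  [0, 0, 0, 4, 0, 0, 0],
  [0, 0, 0, 6, 0, 0, 0],
  [0, 0, 0, 7, 0, 0, 0],
  [0, 0, 0, 8, 0, 0, 0],
])

```text
clock: 3.55
ee_pos: [0.6124, -0.1447, 0.118]
tcp_rot: [-138.5, 89.8, 40.5]
force: [-11.0, 4.2, 34.5]
gripper_width: 0.0005
```

Request:
send_rows([
  [0, 0, 0, 2, 0, 0, 0],
  [0, 0, 0, 2, 0, 0, 0],
  [0, 0, 0, 2, 0, 0, 0],
  [0, 0, 0, 2, 0, 0, 0],
])

```text
clock: 4.05
ee_pos: [0.6124, -0.1447, 0.118]
tcp_rot: [-153.1, 89.7, 26.0]
force: [-11.4, 3.5, 33.5]
gripper_width: 0.0008
```

Run:
```python
from h import *
go(box(106,0,118),down(-91.2))
p,d=grab_frame("scene"); cv2.imwrite("pics/s2.png",p[150:250,110:300,::-1].repeat(4,0).repeat(4,1))
```

```text
pos [ 0.6124 -0.1447  0.118 ] F [-11.4   3.5  33.5] w 0.0008 t 4.05
rot [ 0.2 -0.2  0.1] | 0.4 shift [-0.  -0.4  1.9] | 2.0
```

View pics/s2.png

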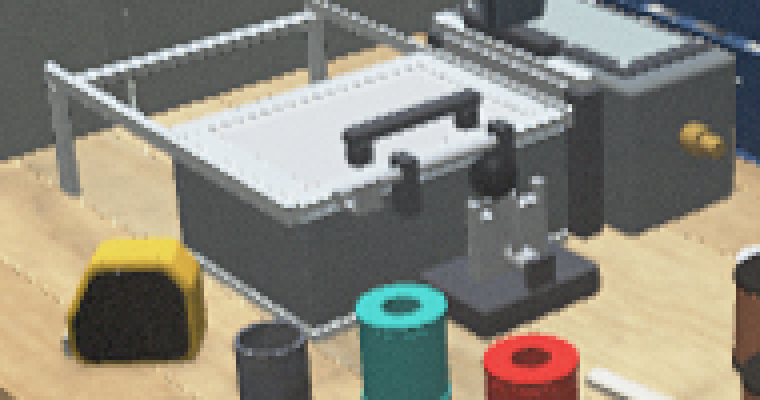

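Run:
```python
from h import *
print(arm.observe()["q"].round(1))
go(box(2.9,-112,190),down(-1.2)); go(box(2.9,-112,190),down(178.8))
```

```text
[-18.8  34.3  82.7   0.2  62.9  72. ]
pos [ 0.6124 -0.1447  0.118 ] F [-12.    3.5  34.2] w 0.001 t 4.1
rot [-89.8  -0.3  -0.1] | 89.8 shift [-72.7 111.  105.2] | 169.3
pos [ 0.6124 -0.1447  0.118 ] F [-12.    3.5  34.2] w 0.001 t 4.1
rot [90.2 -0.1  0.3] | 90.2 shift [-72.7 111.  105.2] | 169.3
```

Request:
send_rows([
  [0, 0, 0, -30, 0, 0, 0],
  [0, 0, 0, -70, 0, 0, 0],
  [-10, 0, 0, -73, 0, 0, 0],
  [-20, 0, 0, -73, 20, 20, 0],
  [-30, 0, 0, -73, 40, 40, 10],
  [-40, 0, 0, -73, 70, 65, 20],
  [-50, 0, 0, -73, 95, 90, 30],
  [-60, 0, 0, -73, 111, 105, 44],
])

```text
clock: 5.1
ee_pos: [0.5044, -0.2552, 0.1903]
tcp_rot: [142.7, 89.7, 22.0]
force: [0.5, 0.4, 0.6]
gripper_width: 0.0345
```

Run:
```python
from h import *
go(box(2.9,-112,190),down(-1.2))
```

```text
pos [ 0.5044 -0.2552  0.1903] F [0.5 0.4 0.6] w 0.0345 t 5.1
rot [-29.5  -0.2  -0.2] | 29.5 shift [ 0.3  0.  -1.3] | 1.4
```

Run:
```python
from h import *
c=camera_params("scene"); d=np.load("pics/scene0.npy")
# need unobstructed frame
p,d=grab_frame("scene"); cv2.imwrite("pics/s3.png",p[150:250,150:340,::-1].repeat(4,0).repeat(4,1)); np.save("pics/s3.npy",d)
W=cloud(c,d)-B; cs,sn=np.cos(YAW),np.sin(YAW)
X=np.stack([cs*W[...,0]+sn*W[...,1],-sn*W[...,0]+cs*W[...,1],W[...,2]],-1)*1000
m=(X[...,0]>-60)&(X[...,0]<80)&(X[...,1]<-82)&(X[...,1]>-140)&(X[...,2]>5)&(X[...,2]<115)
P=X[m]
for z in range(10,110,6):
    q=P[(P[:,2]>=z)&(P[:,2]<z+6)]
    if len(q): print(z,len(q),"x",np.histogram(q[:,0],bins=range(-40,70,10))[0],"y",np.percentile(q[:,1],[5,50,95]).round())
```

```text
10 112 x [ 0 30 15 12 10 10  8  8  9 10] y [-132. -130. -100.]
16 251 x [ 0 11 51 51 38 29  8  8 23 30] y [-131. -114.  -88.]
22 53 x [ 0  0  0  9  8 20  6  5  5  0] y [-130. -106. -100.]
28 78 x [ 0  0  0 10 11 36 10  7  4  0] y [-130. -106. -101.]
34 64 x [ 0  0  0 10  8 21 12  8  5  0] y [-130. -105. -101.]
40 50 x [ 0  0  0 10 11 10  5  8  6  0] y [-115. -104. -101.]
46 44 x [ 0  0  0 12  9  6  3 10  4  0] y [-114. -104. -100.]
52 51 x [ 0  0  0  8 18  3  5 11  6  0] y [-115. -104.  -98.]
58 46 x [ 5  1  0 10 15  3  5  3  4  0] y [-117. -103.  -83.]
64 32 x [ 5  1  0  3 16  2  0  2  3  0] y [-117. -111.  -83.]
70 16 x [6 2 0 4 2 0 0 1 0 0] y [-120.  -86.  -83.]
76 38 x [ 3  3  1 13  6  0  0  6  0  0] y [-123. -109.  -83.]
82 65 x [ 4  4  4 22 11  3  0  8  1  0] y [-123. -112.  -82.]
88 60 x [ 4  4  0 24 15  1  1  6  0  0] y [-121. -112.  -82.]
94 17 x [1 0 0 6 9 0 0 1 0 0] y [-116. -112.  -84.]
```

View pics/s3.png

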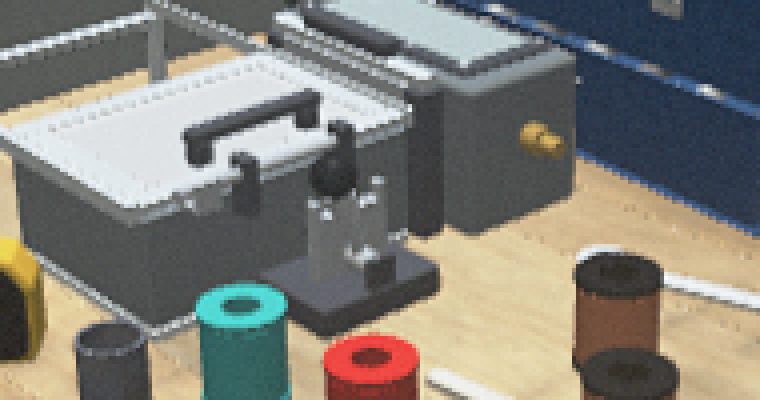

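```bash
cat >> h.py <<'E'
def lev(th,r,flip=1):
    t=th-.3; u=np.array([np.sin(t),0,np.cos(t)]); j=np.array([np.cos(t),0,-np.sin(t)])
    M=np.stack([-u,j,np.cross(-u,j)],1); cz,sz=np.cos(YAW),np.sin(YAW); Z=np.array([[cz,-sz,0],[sz,cz,0],[0,0,1]])
    return box(20+r*u[0],-112,30+r*u[2]), Z@M
E
python3 - <<'E'
from h import *
go(*lev(0,100)); go(*lev(0,49)); print(lev(0,100))
E
```

```text
pos [ 0.5031 -0.2565  0.1903] F [-1.5 -2.  -0.1] w 0.0379 t 5.15
rot [-28.6   4.2  16.6] | 33.4 shift [ 64.7 -10.6   3.1] | 65.7
pos [ 0.5031 -0.2565  0.1903] F [-1.5 -2.  -0.1] w 0.0379 t 5.15
rot [-28.6   4.2  16.6] | 33.4 shift [113.5   2.4  -4. ] | 113.6
(array([ 0.49260452, -0.25377539,  0.12553365]), array([[ 0.29545539,  0.95512697, -0.02094242],
       [-0.00618891, -0.02000706, -0.99978068],
       [-0.95533649,  0.29552021,  0.        ]]))
```

Request:
send_rows([
  [-7, 1, 4, 10, -3, 1, 44],
  [-14, 2, 8, 22, -5, 2, 44],
  [-21.5, 3, 12.5, 34, -8, 3, 44],
  [-28.6, 4.2, 16.6, 45, -10.6, 3, 44],
  [-28.6, 4.2, 16.6, 65, -10.6, 3, 44],
  [-28.6, 4.2, 16.6, 65, -10.6, 3, 44],
])

```text
clock: 5.9
ee_pos: [0.4923, -0.2533, 0.1243]
tcp_rot: [90.4, 73.0, -1.0]
force: [-0.6, 0.4, 0.3]
gripper_width: 0.0402
```

Run:
```python
from h import *
go(*lev(0,100)); go(*lev(0,49))
p,d=grab_frame("scene"); cv2.imwrite("pics/s4.png",p[130:260,150:340,::-1].repeat(4,0).repeat(4,1))
p,d=grab_frame("wrist"); cv2.imwrite("pics/w4.png",p[:,:,::-1])
```

```text
pos [ 0.4923 -0.2533  0.1243] F [-0.6  0.4  0.3] w 0.0402 t 5.9
rot [-0.2 -0.1  0.1] | 0.2 shift [-1.1  0.7  0.5] | 1.4
pos [ 0.4923 -0.2533  0.1243] F [-0.6  0.4  0.3] w 0.0402 t 5.9
rot [-0.2 -0.1  0.1] | 0.2 shift [49.9  0.8  0.6] | 49.9
```

View pics/s4.png

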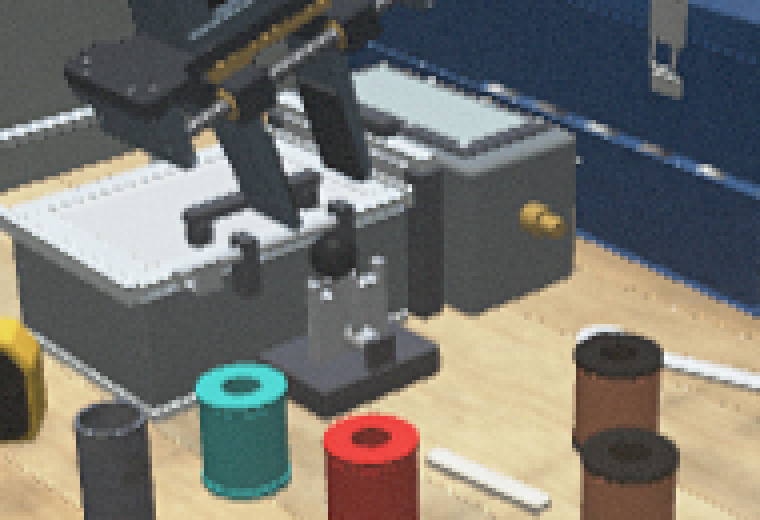

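View pics/w4.png

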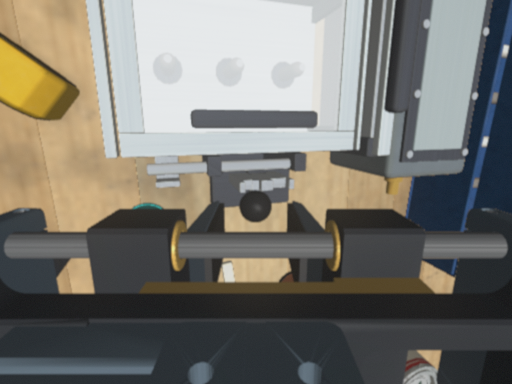

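Request:
send_rows([
  [0, 0, 0, 12, 1, 1, 44],
  [0, 0, 0, 25, 1, 1, 44],
  [0, 0, 0, 37, 1, 1, 44],
  [0, 0, 0, 46, 1, 1, 44],
  [0, 0, 0, 49, 1, 1, 44],
  [0, 0, 0, 49, 1, 1, 44],
])

```text
clock: 6.75
ee_pos: [0.5086, -0.2551, 0.079]
tcp_rot: [90.1, 72.9, -1.2]
force: [-0.4, 0.1, -0.4]
gripper_width: 0.0399
```

Run:
```python
from h import *
go(*lev(0,49))
p,d=grab_frame("scene"); cv2.imwrite("pics/s5.png",p[130:260,150:340,::-1].repeat(4,0).repeat(4,1))
```

```text
pos [ 0.5086 -0.2551  0.079 ] F [-0.4  0.1 -0.4] w 0.0399 t 6.75
rot [-0.1 -0.   0. ] | 0.1 shift [ 1.8 -1.5 -0.9] | 2.6
```

View pics/s5.png

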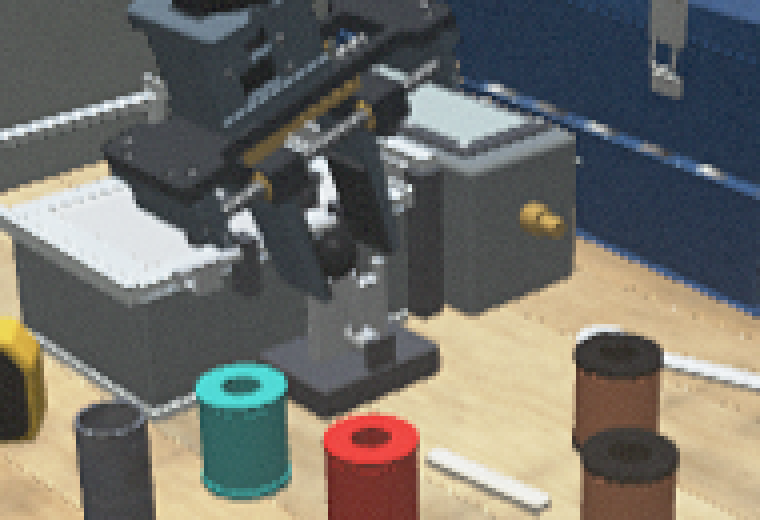

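Request:
send_rows([
  [0, 0, 0, 3, -1.5, -1, 44],
  [0, 0, 0, 3, -1.5, -1, 30],
  [0, 0, 0, 3, -1.5, -1, 20],
  [0, 0, 0, 3, -1.5, -1, 10],
  [0, 0, 0, 3, -1.5, -1, 10],
  [0, 0, 0, 3, -1.5, -1, 10],
])

```text
clock: 7.55
ee_pos: [0.508, -0.2541, 0.076]
tcp_rot: [90.1, 72.8, -1.2]
force: [-1.1, 0.1, 1.9]
gripper_width: 0.0241
```

Run:
```python
from h import *
go(*lev(0,49+11));
```

```text
pos [ 0.508  -0.2541  0.076 ] F [-1.1  0.1  1.9] w 0.0241 t 7.55
rot [-0.1  0.   0. ] | 0.1 shift [-11.9  -0.1  -0. ] | 11.9
```

Request:
send_rows([
  [0, 0, 0, -2, 0, 0, 10],
  [0, 0, 0, -4, 0, 0, 10],
  [0, 0, 0, -6, 0, 0, 10],
  [0, 0, 0, -8, 0, 0, 10],
  [0, 0, 0, -10, 0, 0, 10],
  [0, 0, 0, -11, 0, 0, 10],
  [0, 0, 0, -11, 0, 0, 10],
])

```text
clock: 8.43
ee_pos: [0.5048, -0.254, 0.0866]
tcp_rot: [90.1, 72.8, -1.2]
force: [0.3, 0.5, -4.3]
gripper_width: 0.0239
```

Run:
```python
from h import *
go(*lev(0,49+10)); 
p,d=grab_frame("scene"); cv2.imwrite("pics/s6.png",p[130:260,150:340,::-1].repeat(4,0).repeat(4,1))
```

```text
pos [ 0.5048 -0.254   0.0866] F [ 0.3  0.5 -4.3] w 0.0239 t 8.425
rot [-0.1  0.   0. ] | 0.1 shift [ 0.2 -0.1 -0. ] | 0.2
```

View pics/s6.png

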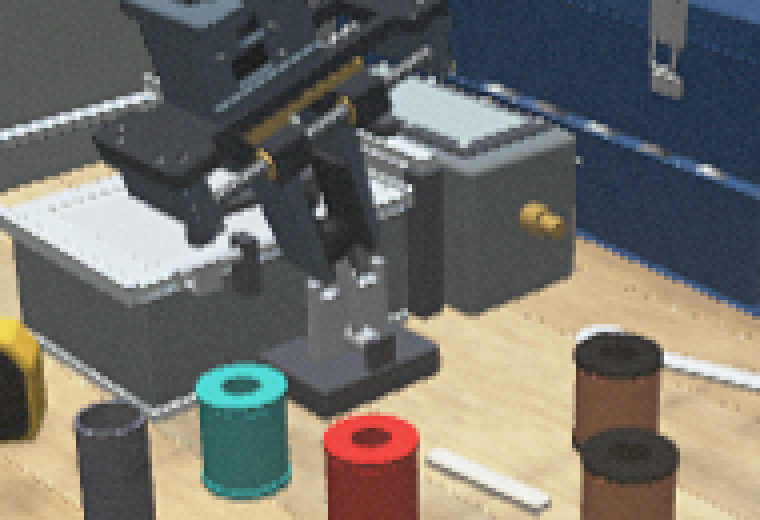

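Run:
```python
from h import *
for t in np.arange(.1,.66,.1): go(*lev(t,59)) if 0 else print([ (R.from_matrix(toolR().T@lev(t,59)[1]).as_rotvec(degrees=True)).round(1), (toolR().T@(lev(t,59)[0]-arm.observe()["ee_pos"])*1000).round(1)])
```

```text
[array([-0.1, -0. , -5.7]), array([0.4, 5.8, 0. ])]
[array([ -0.1,  -0. , -11.4]), array([ 1.3, 11.6,  0. ])]
[array([ -0.1,  -0. , -17.2]), array([ 2.7, 17.3,  0. ])]
[array([ -0.1,  -0. , -22.9]), array([ 4.7, 22.9,  0. ])]
[array([ -0.1,  -0. , -28.6]), array([ 7.3, 28.2,  0. ])]
[array([ -0.1,  -0. , -34.3]), array([10.4, 33.2, -0. ])]
```

Request:
send_rows([
  [0, 0, -2.8, 0, 2.9, 0, 10],
  [0, 0, -5.7, 0.2, 5.8, 0, 10],
  [0, 0, -8.5, 0.6, 8.7, 0, 10],
  [0, 0, -11.4, 1, 11.6, 0, 10],
  [0, 0, -14.3, 1.7, 14.5, 0, 10],
  [0, 0, -17.2, 2.5, 17.3, 0, 10],
])

```text
clock: 9.22
ee_pos: [0.5221, -0.2544, 0.0891]
tcp_rot: [-96.4, 89.9, 172.3]
force: [0.2, 0.2, -3.9]
gripper_width: 0.0242
```

Run:
```python
from h import *
go(*lev(.3,59))
for t in np.arange(.4,.66,.1): print([ (R.from_matrix(toolR().T@lev(t,59)[1]).as_rotvec(degrees=True)).round(1), (toolR().T@(lev(t,59)[0]-arm.observe()["ee_pos"])*1000).round(1)])
```

```text
pos [ 0.5221 -0.2544  0.0891] F [ 0.2  0.2 -3.9] w 0.0242 t 9.225
rot [-0.1 -0.   0.1] | 0.2 shift [0.1 0.1 0. ] | 0.2
[array([-0.1, -0. , -5.6]), array([ 0.4,  6. , -0. ])]
[array([ -0.1,  -0. , -11.3]), array([ 1.3, 11.8, -0. ])]
[array([ -0.1,  -0. , -17. ]), array([ 2.7, 17.5, -0. ])]
```

Swinging freely, forces low.

Request:
send_rows([
  [0, 0, -2.8, 0, 3, 0, 10],
  [0, 0, -5.6, 0.3, 6, 0, 10],
  [0, 0, -8.5, 0.7, 8.9, 0, 10],
  [0, 0, -11.3, 1.2, 11.8, 0, 10],
  [0, 0, -14.2, 1.8, 14.7, 0, 10],
  [0, 0, -17, 2.6, 17.5, 0, 10],
  [0, 0, -17.5, 2.8, 18, 0, 10],
])

```text
clock: 10.1
ee_pos: [0.5397, -0.2546, 0.0855]
tcp_rot: [-90.1, 72.2, 178.6]
force: [-3.8, -1.3, -3.2]
gripper_width: 0.0244
```

Run:
```python
from h import *
go(*lev(.6,50))
```

```text
pos [ 0.5397 -0.2546  0.0855] F [-3.8 -1.3 -3.2] w 0.0244 t 10.1
rot [-0.1 -0.1  0.6] | 0.6 shift [ 8.2 -0.3  0.2] | 8.3
```

Request:
send_rows([
  [0, 0, 0, 4, 0, 0, 10],
  [0, 0, 0, 8, 0, 0, 10],
  [0, 0, 0, 9.5, 0, 0, 10],
  [0, 0, 0, 9.5, 0, 0, 44],
  [0, 0, 0, 9.5, 0, 0, 44],
  [0, 0, 0, 9.5, 0, 0, 44],
])

```text
clock: 10.85
ee_pos: [0.5371, -0.2546, 0.0767]
tcp_rot: [-90.1, 72.3, 178.6]
force: [0.3, 1.0, -0.0]
gripper_width: 0.04
```

Request:
send_rows([
  [0, 0, 0, -20, 0, 0, 44],
  [0, 0, 0, -45, 0, 0, 44],
  [0, 0, 0, -70, 0, 0, 44],
  [0, 0, 0, -100, 0, 0, 44],
  [0, 0, 0, -120, 0, 0, 44],
])

```text
clock: 11.48
ee_pos: [0.5744, -0.2555, 0.1925]
tcp_rot: [-90.0, 72.4, 178.7]
force: [-0.5, 0.5, 0.8]
gripper_width: 0.0399
```

Run:
```python
from h import *
p,d=grab_frame("scene"); cv2.imwrite("pics/s7.png",p[130:260,150:340,::-1].repeat(4,0).repeat(4,1))
c=camera_params("scene"); W=cloud(c,d)
print(proj(c,[box(20+58*np.sin(.3),-112,85.4)]),  proj(c,[box(20-58*np.sin(.3),-112,85.4)]))
go(box(0,-45,160),down(88.8)); go(box(0,-45,160),down(-91.2)); go(box(0,-45,160),down(-1.2))
print(arm.observe()["q"].round())
```

```text
[[245.58296711 188.6118038 ]] [[233.29804884 193.0611724 ]]
pos [ 0.5756 -0.2559  0.1945] F [0.5 0.5 1.9] w 0.0398 t 11.525
rot [-89.3 -13.7  13.8] | 91.4 shift [ 55.  -59.7 -67.3] | 105.5
pos [ 0.5756 -0.2559  0.1945] F [0.5 0.5 1.9] w 0.0398 t 11.525
rot [89.2 13.8 13.7] | 91.3 shift [ 55.  -59.7 -67.3] | 105.5
pos [ 0.5756 -0.2559  0.1945] F [0.5 0.5 1.9] w 0.0398 t 11.525
rot [-0.1  0.1 17.5] | 17.5 shift [ 55.  -59.7 -67.3] | 105.5
[-25.  39.  63.  -7.  95. -24.]
```

View pics/s7.png

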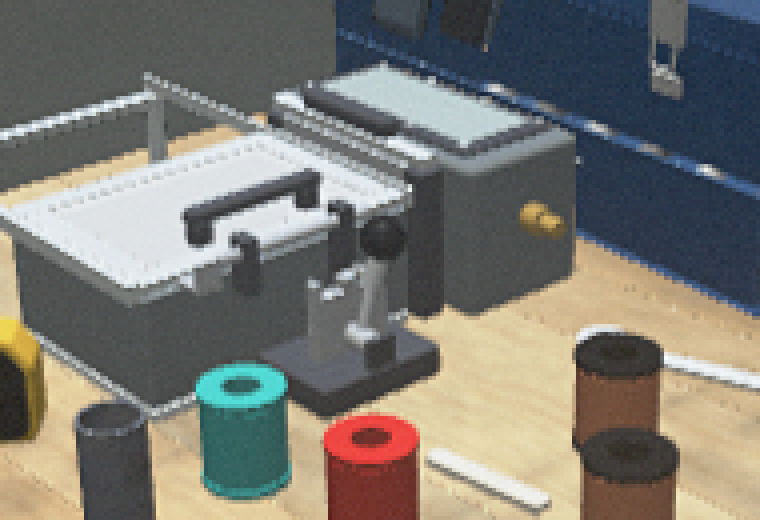

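Request:
send_rows([
  [10, 1.5, 1.5, -5, 0, 0, 60],
  [20, 3, 3, -5, 0, 0, 50],
  [30, 4.6, 4.6, 0, -10, -10, 40],
  [40, 6.2, 6.2, 10, -20, -20, 40],
  [50, 7.7, 7.6, 20, -30, -30, 40],
  [60, 9.3, 9.2, 30, -40, -45, 40],
  [70, 10.8, 10.8, 40, -50, -55, 40],
  [80, 12.4, 12.3, 50, -60, -67, 40],
])

```text
clock: 12.52
ee_pos: [0.5042, -0.187, 0.1645]
tcp_rot: [-51.1, 88.1, 136.5]
force: [0.2, -0.6, -0.6]
gripper_width: 0.0363
```

Run:
```python
from h import *
go(box(0,-45,130),down(-91.2));go(box(0,-45,93),down(-91.2))
```

```text
pos [ 0.5042 -0.187   0.1645] F [ 0.2 -0.6 -0.6] w 0.0363 t 12.525
rot [8.8 1.3 1.4] | 9.0 shift [34.5  0.8 -0.1] | 34.5
pos [ 0.5042 -0.187   0.1645] F [ 0.2 -0.6 -0.6] w 0.0363 t 12.525
rot [8.8 1.3 1.4] | 9.0 shift [71.5  1.7 -0.9] | 71.5
```

Request:
send_rows([
  [9, 1.3, 1.4, 5, 0, 0, 40],
  [9, 1.3, 1.4, 20, 0, 0, 40],
  [9, 1.3, 1.4, 40, 1, 0, 40],
  [9, 1.3, 1.4, 58, 1, 0, 40],
  [9, 1.3, 1.4, 68, 1.5, -1, 40],
  [9, 1.3, 1.4, 71, 1.5, -1, 40],
  [9, 1.3, 1.4, 71, 1.5, -1, 40],
])

```text
clock: 13.4
ee_pos: [0.5039, -0.1869, 0.0935]
tcp_rot: [109.8, 90.0, -71.5]
force: [0.3, 0.0, 0.4]
gripper_width: 0.0365
```

Run:
```python
from h import *
go(box(0,-45,93),down(-91.2))
p,d=grab_frame("scene"); cv2.imwrite("pics/s8.png",p[130:260,150:340,::-1].repeat(4,0).repeat(4,1))
```

```text
pos [ 0.5039 -0.1869  0.0935] F [0.3 0.  0.4] w 0.0365 t 13.4
rot [-0.1 -0.  -0. ] | 0.1 shift [0.5 0.1 0.3] | 0.6
```

View pics/s8.png

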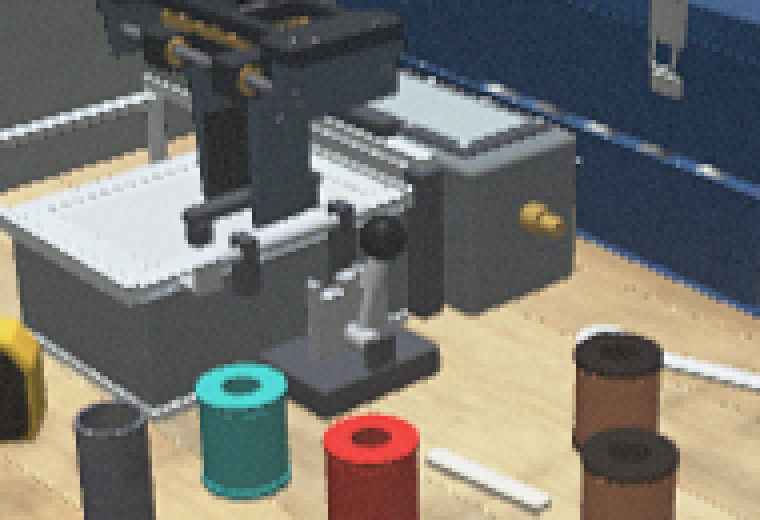

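Request:
send_rows([
  [0, 0, 0, 0, 0, 0, 20],
  [0, 0, 0, 0, 0, 0, 5],
  [0, 0, 0, 0, 0, 0, 5],
  [0, 0, 0, 0, 0, 0, 5],
  [0, 0, 0, 0, -5, 0, 5],
  [0, 0, 0, 0, -12, 0, 5],
])

```text
clock: 14.2
ee_pos: [0.5044, -0.175, 0.094]
tcp_rot: [127.4, 89.9, -54.0]
force: [-1.9, -2.7, 6.0]
gripper_width: 0.0115
```

Request:
send_rows([
  [0, 0, 0, 0, -15, 0, 5],
  [0, 0, 0, 0, -33, 0, 5],
  [0, 0, 0, 0, -51, 0, 5],
  [0, 0, 0, 0, -69, 0, 5],
  [0, 0, 0, 0, -87, 0, 5],
  [0, 0, 0, 0, -105, 0, 5],
  [0, 0, 0, 0, -121, 0, 5],
  [0, 0, 0, 0, -129, 0, 5],
])

```text
clock: 15.2
ee_pos: [0.5073, -0.0449, 0.094]
tcp_rot: [118.2, 89.9, -63.1]
force: [-8.0, -60.8, 2.0]
gripper_width: 0.0117
```

Run:
```python
from h import *
go(box(0,95,93),down(-91.2))
```

```text
pos [ 0.5073 -0.0449  0.094 ] F [ -8.  -60.8   2. ] w 0.0117 t 15.2
rot [-0.1 -0.1 -0.1] | 0.2 shift [1.  2.2 0.8] | 2.5
```

Request:
send_rows([
  [0, 0, 0, 0, 1, 0, 5],
  [0, 0, 0, 0, 2, 0, 5],
  [0, 0, 0, 0, 2, 0, 30],
  [0, 0, 0, 0, 2, 0, 40],
  [0, 0, 0, -20, 2, 0, 40],
  [0, 0, 0, -60, 2, 0, 40],
  [0, 0, 0, -110, 2, 0, 40],
  [0, 0, 0, -150, 2, 0, 40],
])

```text
clock: 16.2
ee_pos: [0.5071, -0.0465, 0.2459]
tcp_rot: [132.0, 89.8, -49.3]
force: [0.7, 0.5, -0.0]
gripper_width: 0.0363
```

Run:
```python
from h import *
p,d=grab_frame("scene"); cv2.imwrite("pics/s9.png",p[:,:,::-1])
c=camera_params("scene"); print(proj(c,[box(0,95,105),box(-56,0,53),box(0,0,53),box(56,0,53)]).round(1))
S=[(.5787,-.3923),(.5080,-.4633)]
for s in S: go((s[0],s[1],.15),down(-91.2)); 
print(arm.observe()["q"].round(1))
```

```text
[[178.5 160.1]
 [182.3 198.4]
 [202.7 191.5]
 [221.8 184.9]]
pos [ 0.5091 -0.0468  0.2505] F [2.1 0.2 6.6] w 0.0365 t 16.25
rot [-0.1 -0.5 -0.2] | 0.5 shift [102.2 343.5 -76.4] | 366.5
pos [ 0.5091 -0.0468  0.2505] F [2.1 0.2 6.6] w 0.0365 t 16.25
rot [-0.1 -0.5 -0.2] | 0.5 shift [101.9 416.1  -7.3] | 428.4
[-11.9  16.7  90.3  -0.1  72.5  79.4]
```

View pics/s9.png

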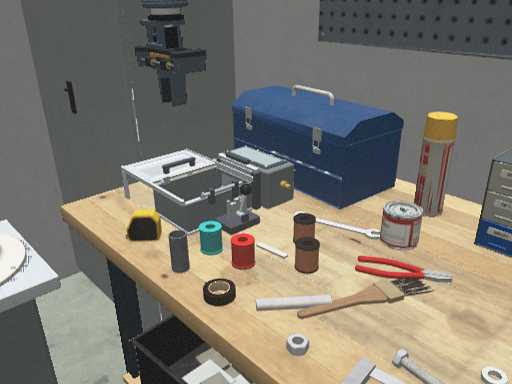

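```bash
cat > sp.py <<'E'
from h import *
import sys
def spools(tag):
    p,d=grab_frame("top"); np.save(f"pics/{tag}.npy",d); im=p[:,:,::-1].copy(); cv2.imwrite(f"pics/{tag}.png",im)
    c=camera_params("top"); W=cloud(c,d)
    m=((W[...,2]>0.047)&(W[...,2]<.061)&(W[...,0]>.3)&(W[...,0]<.8)&(W[...,1]<-.22)&(W[...,1]>-.75)).astype(np.uint8)
    n,l,s,ce=cv2.connectedComponentsWithStats(m,connectivity=4)
    for i in range(1,n):
        if s[i,4]>60:
            v,u=np.where(l==i); P=ray(c,u,v,.054); ce,r=cv2.minEnclosingCircle((P[:,:2]*1000).astype(np.float32)); print(np.round(ce,1),round(r,1),"mean",P[:,:2].mean(0).round(4),"z",np.median(W[v,u,2]).round(4),"col",np.median(im[v,u],axis=0),"px",u.mean().round(),v.mean().round())
    return c,W,im
if __name__=="__main__": spools(sys.argv[1])
E
python3 sp.py t10
```

```text
[ 738.8 -289.3] 68.3 mean [ 0.7388 -0.2895] z 0.055 col [44.  27.5 14. ] px 249.0 110.0
[ 578.6 -392.3] 22.9 mean [ 0.579  -0.3922] z 0.0534 col [70. 70. 72.] px 290.0 172.0
[ 507.9 -463.1] 22.8 mean [ 0.5078 -0.4632] z 0.0535 col [66. 67. 68.] px 318.0 199.0
[ 429.5 -370.3] 22.9 mean [ 0.4294 -0.3707] z 0.054 col [ 72.  77. 197.] px 282.0 231.0
[ 416.3 -286.5] 22.8 mean [ 0.4164 -0.2865] z 0.0538 col [185. 191.  86.] px 249.0 237.0
```

View pics/t10.png

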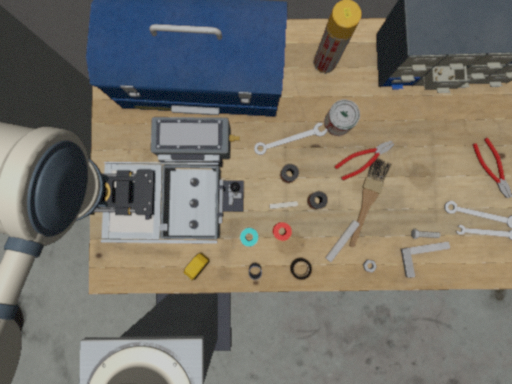

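Run:
```python
from h import *
im=cv2.imread("pics/t10.png"); d=np.load("pics/t10.npy"); c=camera_params("top"); W=cloud(c,d)
cv2.imwrite("pics/t10z.png",cv2.resize(im[160:250,150:260],None,fx=7,fy=6,interpolation=cv2.INTER_CUBIC))
for x in (-56,0,56):
    print("exp top",proj(c,[box(x,0,53)]).round(1))
m=((W[...,2]>.03)&(W[...,2]<.06)&(W[...,0]>.42)&(W[...,0]<.59)&(W[...,1]<-.10)&(W[...,1]>-.19)).astype(np.uint8)
n,l,s,ce=cv2.connectedComponentsWithStats(m)
for i in range(1,n):
    if s[i,4]>5:
        v,u=np.where(l==i); k=W[v,u,2]; print(s[i],ce[i].round(1),k.max(),np.median(k), W[v,u].mean(0).round(4))
```

```text
exp top [[190.7 224.5]]
exp top [[191.2 202.2]]
exp top [[191.7 180.2]]
[190 178   6   6  25] [192.5 180.6] 0.05377621694207212 0.044543619317550506 [ 0.5603 -0.1437  0.0447]
[190 200   5   5  21] [192. 202.] 0.05611754697209679 0.04643106584579938 [ 0.5054 -0.1429  0.0469]
[189 222   6   5  25] [191.4 224. ] 0.054401072803083095 0.045186671752724505 [ 0.4497 -0.1411  0.0453]
```

View pics/t10z.png

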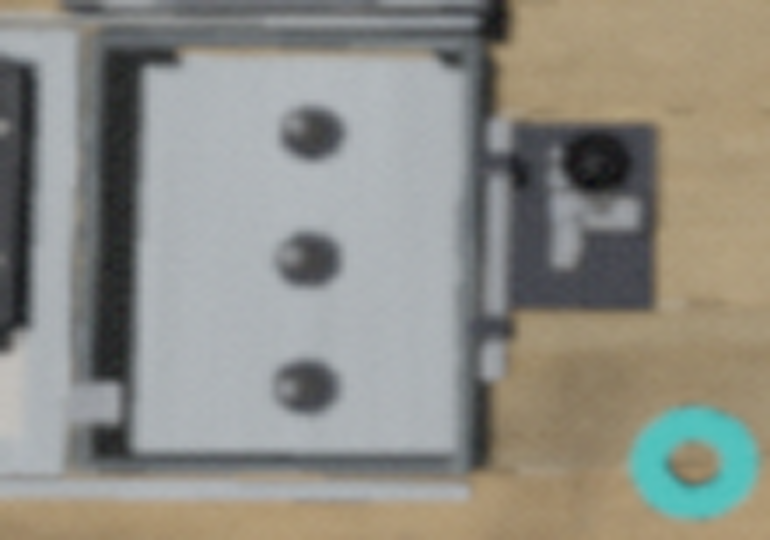

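Request:
send_rows([
  [0, 0, 0, 0, 50, -10, 60],
  [0, 0, 0, 0, 105, -22, 66],
  [0, 0, 0, 0, 162, -35, 66],
  [0, 0, 0, 0, 220, -48, 66],
  [0, 0, 0, 20, 278, -62, 66],
  [0, 0, 0, 60, 330, -74, 66],
  [0, -0.5, 0, 100, 344, -76, 66],
  [0, -0.5, 0, 122, 344, -76, 66],
])

```text
clock: 17.3
ee_pos: [0.5771, -0.3935, 0.1236]
tcp_rot: [11.4, 89.8, -170.0]
force: [-0.4, 0.5, 0.4]
gripper_width: 0.0603
```

Run:
```python
from h import *
go((.5788,-.3922,.024),down(-91.2))
p,d=grab_frame("wrist"); cv2.imwrite("pics/w11.png",p[:,:,::-1])
```

```text
pos [ 0.5771 -0.3935  0.1236] F [-0.4  0.5  0.4] w 0.0603 t 17.3
rot [-0.2  0.2 -0. ] | 0.3 shift [99.6 -1.4 -2.1] | 99.7
```

View pics/w11.png

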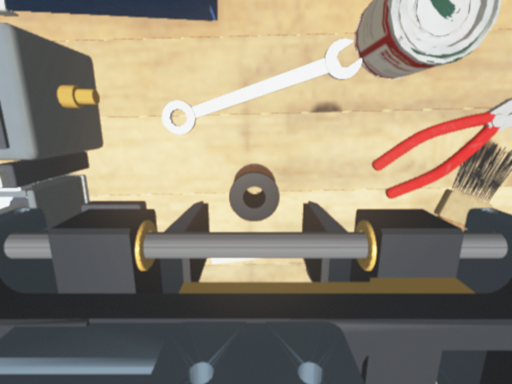

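Run:
```python
from h import *
im=cv2.imread("pics/w11.png"); c=camera_params("wrist")
g=im.max(2); m=((g<95)&(g>20)).astype(np.uint8); m[:160]=0;m[222:]=0;m[:,:225]=0;m[:,285:]=0
n,l,s,ce=cv2.connectedComponentsWithStats(m); i=1+s[1:,4].argmax(); print(s[i])
v,u=np.where(l==i); P=ray(c,u,v,.054); print(cv2.minEnclosingCircle((P[:,:2]*1000).astype(np.float32)))
```

```text
[243 191  23  18 307]
((575.9642944335938, -390.6113586425781), 10.204737663269043)
```

```bash
cat > wsp.py <<'E'
from h import *
import sys
def ws(tag,u0,u1,v0=140,v1=232):
    o=arm.observe(); c=camera_params("wrist"); p,d=grab_frame("wrist"); cv2.imwrite(f"pics/{tag}.png",p[:,:,::-1]); W=cloud(c,d)
    m=((W[...,2]>.045)&(W[...,2]<.062)).astype(np.uint8); k=np.zeros_like(m); k[v0:v1,u0:u1]=m[v0:v1,u0:u1]
    n,l,s,ce=cv2.connectedComponentsWithStats(k,connectivity=4); i=1+s[1:,4].argmax(); v,u=np.where(l==i); P=ray(c,u,v,.054)
    print(s[i],cv2.minEnclosingCircle((P[:,:2]*1000).astype(np.float32)),np.median(W[v,u,2]),"tcp",o["ee_pos"])
ws(sys.argv[1],int(sys.argv[2]),int(sys.argv[3]))
E
python3 wsp.py w12 215 300
```

```text
[ 231  171   51   51 1716] ((576.6171264648438, -392.294189453125), 23.17613410949707) 0.054323050103847144 tcp [ 0.57629892 -0.39199075  0.12152241]
```

Run:
```python
from h import *
go((.5778,-.3922,.024),down(-91.2))
```

```text
pos [ 0.5767 -0.3918  0.1238] F [-0.   0.1  0.5] w 0.0603 t 17.4
rot [-0.1  0.3  0. ] | 0.3 shift [99.7  0.4 -1.7] | 99.8
```

Request:
send_rows([
  [0, 0.3, 0, 25, 0.4, -1.2, 66],
  [0, 0.3, 0, 60, 0.4, -1.2, 66],
  [0, 0.3, 0, 88, 0.4, -1.2, 66],
  [0, 0.3, 0, 99, 0.4, -1.2, 66],
  [0, 0.3, 0, 99, 0.4, -1.2, 66],
  [0, 0.3, 0, 99, 0.4, -1.2, 40],
  [0, 0.3, 0, 99, 0.4, -1.2, 40],
  [0, 0.3, 0, 99, 0.4, -1.2, 40],
])

```text
clock: 18.4
ee_pos: [0.5779, -0.3926, 0.0261]
tcp_rot: [151.8, 89.9, -29.5]
force: [0.0, -0.5, 7.8]
gripper_width: 0.0449
```

Run:
```python
from h import *
go((.5778,-.3922,.024),down(-91.2)); go((.505,-.1425,.024+.12),down(-91.2))
```

```text
pos [ 0.5779 -0.3926  0.0261] F [ 0.  -0.5  7.8] w 0.0449 t 18.4
rot [-0.1 -0.1 -0. ] | 0.1 shift [ 2.1 -0.4  0.1] | 2.1
pos [ 0.5779 -0.3926  0.0261] F [ 0.  -0.5  7.8] w 0.0449 t 18.4
rot [-0.1 -0.1 -0. ] | 0.1 shift [-118.2 -248.3   78.4] | 285.9
```

Request:
send_rows([
  [0, 0, 0, -25, 0, 0, 40],
  [0, 0, 0, -60, 0, 0, 40],
  [0, 0, 0, -100, 0, 0, 40],
  [0, 0, 0, -122, -20, 6, 40],
  [0, 0, 0, -122, -70, 22, 40],
  [0, 0, 0, -122, -125, 39, 40],
  [0, 0, 0, -122, -180, 57, 40],
  [0, 0, 0, -122, -230, 73, 40],
])

```text
clock: 19.4
ee_pos: [0.5092, -0.1592, 0.1484]
tcp_rot: [157.2, 89.9, -24.1]
force: [0.9, -0.5, -1.0]
gripper_width: 0.045
```

Request:
send_rows([
  [0, 0, 0, 0, -15, 5, 40],
  [0, 0, 0, 0, -18, 5.5, 40],
  [0, 0, 0, 0, -18, 5.5, 40],
])

```text
clock: 19.77
ee_pos: [0.5049, -0.142, 0.1486]
tcp_rot: [154.8, 89.8, -26.5]
force: [0.3, 0.1, -2.0]
gripper_width: 0.0448
```

Run:
```python
from h import *
go((.505,-.1425,.034),down(-91.2))
p,d=grab_frame("scene"); cv2.imwrite("pics/s13.png",p[100:260,110:340,::-1].repeat(3,0).repeat(3,1))
p,d=grab_frame("top"); cv2.imwrite("pics/t13.png",cv2.resize(p[150:250,140:260,::-1],None,fx=6,fy=6))
```

```text
pos [ 0.5049 -0.142   0.1486] F [ 0.3  0.1 -2. ] w 0.0448 t 19.775
rot [-0.1 -0.2 -0.1] | 0.2 shift [114.6   0.4   0.2] | 114.6
```

View pics/s13.png

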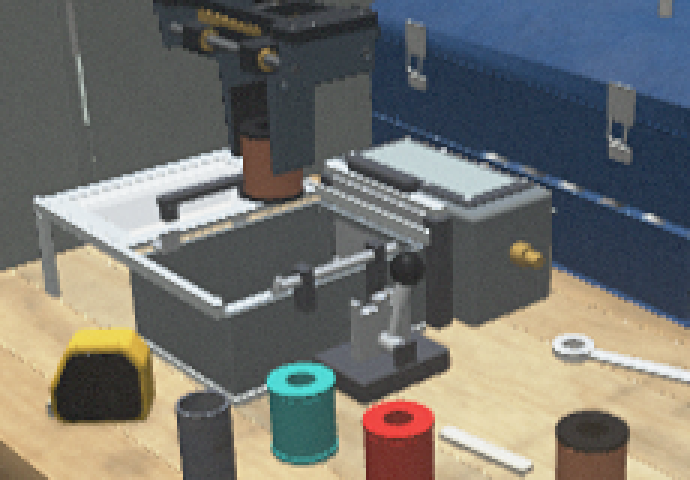

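View pics/t13.png

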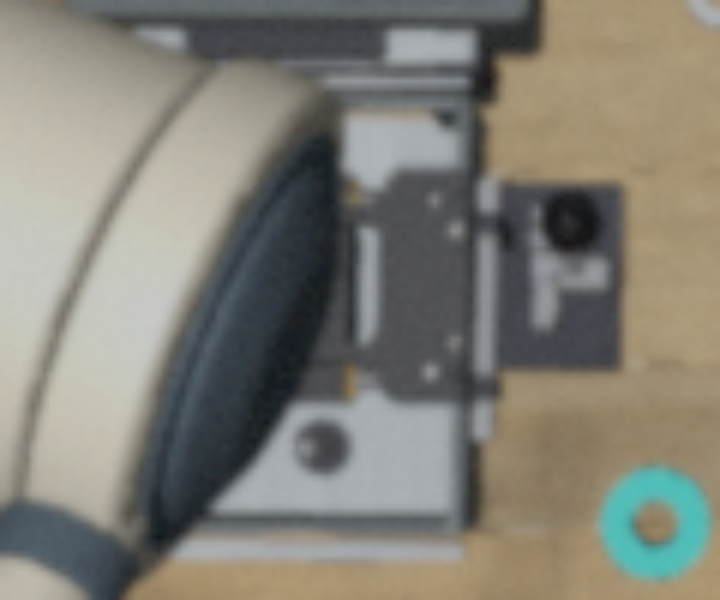

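Request:
send_rows([
  [0, 0, 0, 20, 0, 0, 40],
  [0, 0, 0, 40, 0, 0, 40],
  [0, 0, 0, 60, 0, 0, 40],
  [0, 0, 0, 68, 0, 0, 40],
  [0, 0, 0, 74, 0, 0, 40],
  [0, 0, 0, 80, 0, 0, 40],
  [0, 0, 0, 84, 0, 0, 40],
])

```text
clock: 20.75
ee_pos: [0.5051, -0.1424, 0.0643]
tcp_rot: [154.8, 89.8, -26.5]
force: [0.2, -0.8, -1.5]
gripper_width: 0.0447
```

No lateral force: the spool is threading the spindle. On down.

Request:
send_rows([
  [0, 0, 0, 6, 0, 0, 40],
  [0, 0, 0, 12, 0, 0, 40],
  [0, 0, 0, 18, 0, 0, 40],
  [0, 0, 0, 24, 0, 0, 40],
  [0, 0, 0, 28, 0, 0, 40],
  [0, 0, 0, 29.5, 0, 0, 40],
  [0, 0, 0, 29.5, 0, 0, 40],
])

```text
clock: 21.62
ee_pos: [0.5052, -0.1425, 0.0348]
tcp_rot: [154.9, 89.8, -26.5]
force: [0.1, -0.6, -1.6]
gripper_width: 0.0452
```

Request:
send_rows([
  [0, 0, 0, 0.5, 0, 0, 40],
  [0, 0, 0, 0.5, 0, 0, 60],
  [0, 0, 0, 0.5, 0, 0, 66],
  [0, 0, 0, 0, 0, 0, 66],
  [0, 0, 0, -25, 0, 0, 66],
  [0, 0, 0, -65, 0, 0, 66],
  [0, 0, 0, -110, 0, 0, 66],
  [0, 0, 0, -150, 0, 0, 66],
])

```text
clock: 22.62
ee_pos: [0.5047, -0.1422, 0.1865]
tcp_rot: [155.7, 89.8, -25.7]
force: [-0.9, -0.1, -1.3]
gripper_width: 0.0601
```

```bash
python3 sp.py t14
python3 - <<'E'
from h import *
go((.507,-.4632,.15),down(-91.2))
p,d=grab_frame("scene"); cv2.imwrite("pics/s14.png",p[100:260,110:340,::-1].repeat(3,0).repeat(3,1))
E
```

```text
[ 738.8 -289.3] 68.3 mean [ 0.7389 -0.2905] z 0.0538 col [43. 27. 13.] px 249.0 110.0
[ 507.9 -463.1] 22.8 mean [ 0.5078 -0.4632] z 0.0537 col [64. 65. 66.] px 318.0 199.0
[ 429.5 -370.3] 22.9 mean [ 0.4294 -0.3707] z 0.0537 col [ 70.  76. 195.] px 282.0 231.0
[ 416.3 -286.5] 22.8 mean [ 0.4163 -0.2863] z 0.0539 col [182.  187.   83.5] px 249.0 237.0
pos [ 0.5067 -0.143   0.1911] F [ 3.8 -1.1  7.9] w 0.0601 t 22.675
rot [-0.1 -0.5 -0.2] | 0.6 shift [ 42.3 320.   -7.5] | 322.9
```

View pics/s14.png

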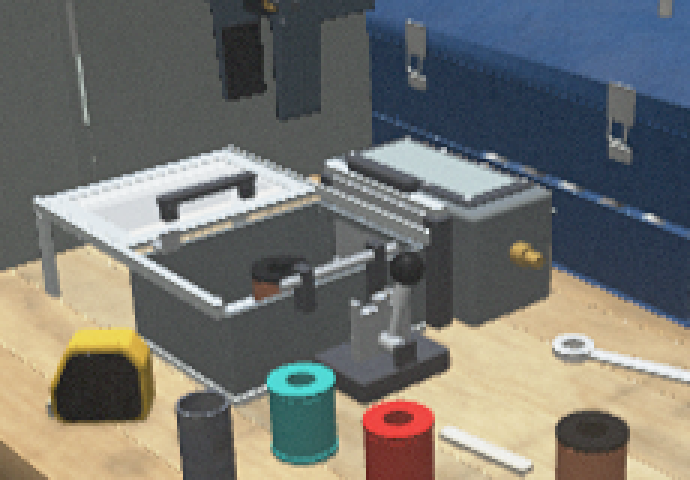

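Request:
send_rows([
  [0, 0, 0, 0, 40, -1, 66],
  [0, 0, 0, 0, 95, -2, 66],
  [0, 0, 0, 0, 150, -3, 66],
  [0, 0, 0, 0, 205, -4, 66],
  [0, 0, 0, 10, 260, -5, 66],
  [0, -0.5, 0, 30, 305, -6, 66],
  [0, -0.5, 0, 60, 320, -7.5, 66],
  [0, -0.5, 0, 70, 320, -7.5, 66],
])

```text
clock: 23.72
ee_pos: [0.5061, -0.4634, 0.1172]
tcp_rot: [25.3, 89.9, -156.1]
force: [0.1, -0.1, 0.8]
gripper_width: 0.0598
```

```bash
python3 wsp.py w15 215 300
python3 - <<'E'
from h import *
go((.507,-.4632,.024),down(-91.2))
E
```

```text
[ 230  173   52   52 1779] ((505.7562255859375, -463.2188415527344), 23.2252254486084) 0.05429812721630826 tcp [ 0.50609002 -0.46337314  0.11720271]
pos [ 0.5062 -0.4623  0.1171] F [-0.   1.2 -0.6] w 0.06 t 23.775
rot [-0.2  0.1 -0. ] | 0.2 shift [93.1  0.8 -1.1] | 93.1
```

View pics/w15.png

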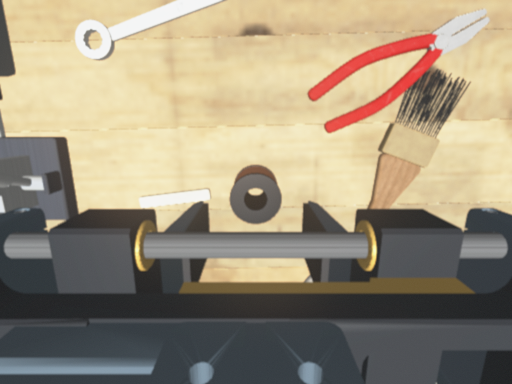

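Spool B sits centred at pixel (255,198). The two cameras agree to about 2 mm.

Request:
send_rows([
  [0, 0, 0, 25, 0.8, -1, 66],
  [0, 0, 0, 60, 0.8, -1, 66],
  [0, 0, 0, 85, 0.8, -1, 66],
  [0, 0, 0, 92, 0.8, -1, 66],
  [0, 0, 0, 92, 0.8, -1, 66],
  [0, 0, 0, 92, 0.8, -1, 40],
  [0, 0, 0, 92, 0.8, -1, 40],
  [0, 0, 0, 92, 0.8, -1, 40],
])

```text
clock: 24.78
ee_pos: [0.5074, -0.4636, 0.0262]
tcp_rot: [48.9, 89.9, -132.5]
force: [-0.3, 1.4, 5.8]
gripper_width: 0.0448
```

Run:
```python
from h import *
go((.4488,-.141,.148),down(-91.2))
```

```text
pos [ 0.5074 -0.4636  0.0262] F [-0.3  1.4  5.8] w 0.0448 t 24.775
rot [-0.2  0.1 -0.1] | 0.2 shift [-122.2 -320.9   66.6] | 349.7
```

Request:
send_rows([
  [0, 0, 0, -25, 0, 0, 40],
  [0, 0, 0, -60, 0, 0, 40],
  [0, 0, 0, -100, 0, 0, 40],
  [0, 0, 0, -122, -30, 6, 40],
  [0, 0, 0, -122, -85, 18, 40],
  [0, 0, 0, -122, -140, 29, 40],
  [0, 0, 0, -122, -195, 40, 40],
  [0, 0, 0, -122, -250, 52, 40],
])

```text
clock: 25.78
ee_pos: [0.4612, -0.2106, 0.1484]
tcp_rot: [72.9, 89.9, -108.5]
force: [0.7, 0.4, -2.1]
gripper_width: 0.0446
```

Run:
```python
from h import *
go((.4488,-.141,.148),down(-91.2))
```

```text
pos [ 0.4612 -0.2106  0.1484] F [ 0.7  0.4 -2.1] w 0.0446 t 25.775
rot [-0.2  0.  -0.1] | 0.2 shift [  0.2 -69.3  14.1] | 70.7
```

Request:
send_rows([
  [0, 0, 0, 0, -40, 8, 40],
  [0, 0, 0, 0, -65, 13, 40],
  [0, 0, 0, 0, -69.5, 14, 40],
  [0, 0, 0, 0, -69.5, 14, 40],
  [0, 0, 0, 0, -69.5, 14, 40],
])

```text
clock: 26.4
ee_pos: [0.4493, -0.1417, 0.1483]
tcp_rot: [85.4, 89.9, -96.0]
force: [0.8, -1.6, -1.7]
gripper_width: 0.0446
```

Run:
```python
from h import *
go((.4488,-.141,.034),down(-91.2))
```

```text
pos [ 0.4493 -0.1417  0.1483] F [ 0.8 -1.6 -1.7] w 0.0446 t 26.4
rot [-0.3  0.  -0.1] | 0.3 shift [114.3  -1.    0.5] | 114.3
```

Request:
send_rows([
  [0, 0, 0, 20, -0.5, 0.5, 40],
  [0, 0, 0, 40, -0.5, 0.5, 40],
  [0, 0, 0, 60, -0.5, 0.5, 40],
  [0, 0, 0, 68, -0.5, 0.5, 40],
  [0, 0, 0, 74, -0.5, 0.5, 40],
  [0, 0, 0, 80, -0.5, 0.5, 40],
  [0, 0, 0, 84, -0.5, 0.5, 40],
])

```text
clock: 27.28
ee_pos: [0.449, -0.1415, 0.0643]
tcp_rot: [97.1, 89.9, -84.4]
force: [-0.2, -0.6, -2.4]
gripper_width: 0.045
```

Request:
send_rows([
  [0, 0, 0, 6, 0, 0, 40],
  [0, 0, 0, 12, 0, 0, 40],
  [0, 0, 0, 18, 0, 0, 40],
  [0, 0, 0, 24, 0, 0, 40],
  [0, 0, 0, 28, 0, 0, 40],
  [0, 0, 0, 29.5, 0, 0, 40],
  [0, 0, 0, 29.5, 0, 0, 40],
])

```text
clock: 28.15
ee_pos: [0.449, -0.1416, 0.0348]
tcp_rot: [94.8, 89.9, -86.7]
force: [0.1, -0.1, -2.5]
gripper_width: 0.0447
```

Request:
send_rows([
  [0, 0, 0, 0.5, 0, 0, 40],
  [0, 0, 0, 0.5, 0, 0, 60],
  [0, 0, 0, 0.5, 0, 0, 66],
  [0, 0, 0, 0, 0, 0, 66],
  [0, 0, 0, -25, 0, 0, 66],
  [0, 0, 0, -65, 0, 0, 66],
  [0, 0, 0, -110, 0, 0, 66],
  [0, 0, 0, -150, 0, 0, 40],
])

```text
clock: 29.15
ee_pos: [0.4488, -0.1412, 0.1864]
tcp_rot: [104.5, 89.8, -76.9]
force: [0.9, -1.1, 0.2]
gripper_width: 0.0528
```

Run:
```python
from h import *
go(box(0,95,170),down(-91.2))
```

```text
pos [ 0.4488 -0.1412  0.1864] F [ 0.9 -1.1  0.2] w 0.0528 t 29.15
rot [-0.3 -0.  -0.2] | 0.3 shift [ 16.2 -95.6 -55.2] | 111.6
```

Request:
send_rows([
  [0, 0, 0, 0, -30, -17, 40],
  [0, 0, 0, 0, -70, -40, 40],
  [0, 0, 0, 0, -96, -55, 40],
  [0, 0, 0, 10, -96, -55, 40],
  [0, 0, 0, 20, -96, -55, 40],
  [0, 0, 0, 20, -96, -55, 40],
])

```text
clock: 29.9
ee_pos: [0.5052, -0.0472, 0.1653]
tcp_rot: [59.3, 89.8, -122.2]
force: [0.2, -0.9, 0.3]
gripper_width: 0.0367
```

```bash
python3 sp.py t16
python3 - <<'E'
from h import *
go(box(0,95,93),down(-91.2))
im=cv2.imread("pics/t16.png"); d=np.load("pics/t16.npy"); c=camera_params("top"); W=cloud(c,d)
cv2.imwrite("pics/t16z.png",cv2.resize(im[150:250,150:260],None,fx=6,fy=6,interpolation=cv2.INTER_CUBIC))
m=((W[...,2]>.05)&(W[...,2]<.072)&(W[...,0]>.41)&(W[...,0]<.6)&(W[...,1]<-.10)&(W[...,1]>-.19)).astype(np.uint8)
n,l,s,ce=cv2.connectedComponentsWithStats(m,connectivity=4)
for i in range(1,n):
    if s[i,4]>60:
        v,u=np.where(l==i); P=ray(c,u,v,.062); print(cv2.minEnclosingCircle((P[:,:2]*1000).astype(np.float32)),np.median(W[v,u,2]))
E
```

```text
[ 738.8 -289.3] 68.3 mean [ 0.7387 -0.2911] z 0.0547 col [45. 28. 14.] px 249.0 111.0
[ 429.5 -370.3] 22.9 mean [ 0.4293 -0.3705] z 0.0537 col [ 73.  79. 200.] px 282.0 231.0
[ 416.3 -286.5] 22.8 mean [ 0.4164 -0.2863] z 0.0539 col [187. 193.  87.] px 249.0 237.0
pos [ 0.5056 -0.0472  0.1658] F [-0.5 -0.   0.2] w 0.0368 t 29.95
rot [-0.3  0.  -0.1] | 0.3 shift [72.8 -0.4 -0.9] | 72.8
((505.8895263671875, -143.48516845703125), 23.010530471801758) 0.06171865947651344
((449.5062561035156, -142.85308837890625), 23.202646255493164) 0.06198523624629188
```

View pics/t16z.png

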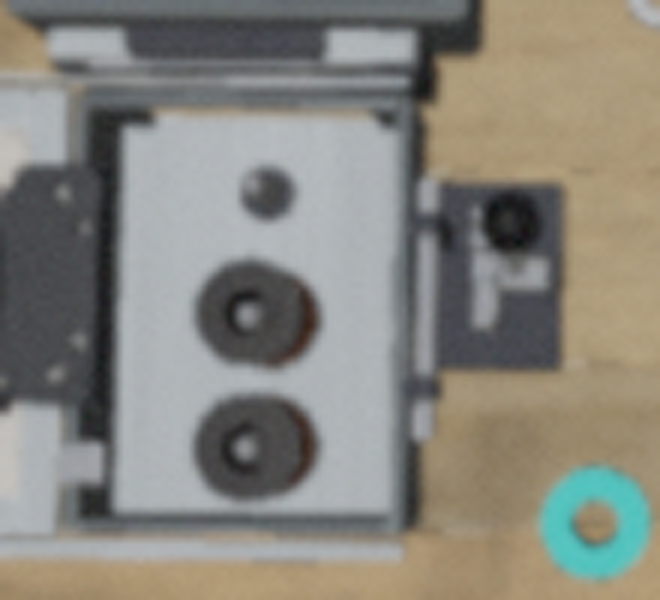

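Request:
send_rows([
  [0, 0, 0, 20, -1, -1, 40],
  [0, 0, 0, 45, -1.5, -1, 40],
  [0, 0, 0, 65, -1.5, -1, 40],
  [0, 0, 0, 72, -1.5, -1, 40],
  [0, 0, 0, 72, -1.5, -1, 40],
  [0, 0, 0, 72, -1.5, -1, 10],
  [0, 0, 0, 72, -1.5, -1, 5],
  [0, 0, 0, 72, -1.5, -1, 5],
])

```text
clock: 30.95
ee_pos: [0.5069, -0.046, 0.0942]
tcp_rot: [94.8, 89.8, -86.7]
force: [0.2, 0.5, 4.5]
gripper_width: 0.0117
```

Run:
```python
from h import *
go(box(0,-45,93),down(-91.2))
```

```text
pos [ 0.5069 -0.046   0.0942] F [0.2 0.5 4.5] w 0.0117 t 30.95
rot [-0.3 -0.  -0.2] | 0.3 shift [  1.6 141.   -0.4] | 141.0
```

Request:
send_rows([
  [0, 0, 0, 0, 10, 0, 5],
  [0, 0, 0, 0, 28, 0, 5],
  [0, 0, 0, 0, 48, 0, 5],
  [0, 0, 0, 0, 68, 0, 5],
  [0, 0, 0, 0, 88, 0, 5],
  [0, 0, 0, 0, 108, 0, 5],
  [0, 0, 0, 0, 126, 0, 5],
  [0, 0, 0, 0, 134, 0, 5],
])

```text
clock: 31.95
ee_pos: [0.5038, -0.182, 0.0944]
tcp_rot: [115.2, 89.8, -66.4]
force: [9.0, 2.6, -11.5]
gripper_width: 0.0112
```

Request:
send_rows([
  [0, 0, 0, 0, 2, 0, 5],
  [0, 0, 0, 0, 4, 0, 5],
  [0, 0, 0, 0, 6, 0, 5],
  [0, 0, 0, 0, 7, 0, 5],
])

```text
clock: 32.45
ee_pos: [0.5036, -0.1857, 0.0942]
tcp_rot: [-110.4, 89.8, 68.0]
force: [14.2, 44.3, 3.6]
gripper_width: 0.0119
```

Request:
send_rows([
  [0, 0, 0, 0, -0.5, 0, 5],
  [0, 0, 0, 0, -0.5, 0, 25],
  [0, 0, 0, 0, -0.5, 0, 40],
  [0, 0, 0, 0, -0.5, 0, 40],
  [0, 0, 0, -20, -0.5, 0, 40],
  [0, 0, 0, -60, -0.5, 0, 40],
  [0, 0, 0, -90, -0.5, 0, 40],
  [0, 0, 0, -110, -0.5, 0, 40],
])

```text
clock: 33.45
ee_pos: [0.5036, -0.1859, 0.2058]
tcp_rot: [-132.1, 89.8, 46.3]
force: [-0.0, 0.6, -0.9]
gripper_width: 0.0364
```

Run:
```python
from h import *
p,d=grab_frame("scene"); cv2.imwrite("pics/s17.png",p[100:260,110:340,::-1].repeat(3,0).repeat(3,1))
go(*lev(.6,110)); go(*lev(.6,49))
print(arm.observe()["q"].round())
```

```text
pos [ 0.5045 -0.1863  0.2077] F [ 1.2 -0.7  3.6] w 0.0365 t 33.5
rot [-89.7 -13.8 -13.6] | 91.8 shift [ 72.8  67.4 -51.8] | 111.9
pos [ 0.5045 -0.1863  0.2077] F [ 1.2 -0.7  3.6] w 0.0365 t 33.5
rot [-89.7 -13.8 -13.6] | 91.8 shift [131.   67.6 -33.5] | 151.2
[-27.  22.  90.   0.  68.  65.]
```

View pics/s17.png

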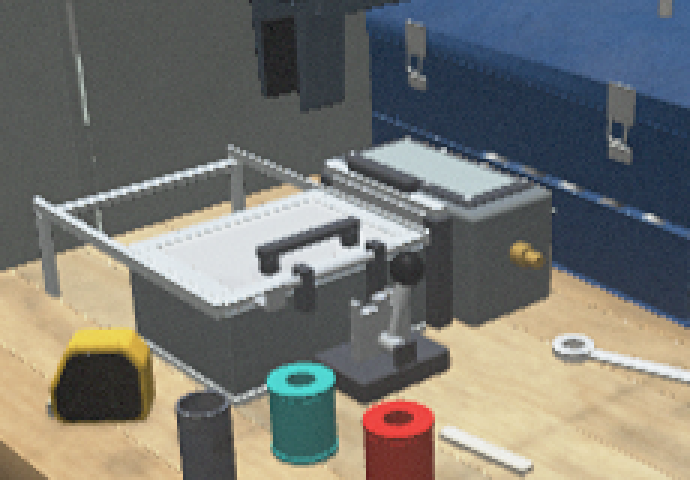

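Hatch shut. Now go to the lever, rotating while staying high.

Request:
send_rows([
  [-10, -1.5, -1.5, 0, 10, -6, 44],
  [-20, -3, -3, 0, 20, -12, 44],
  [-30, -4.6, -4.6, 0, 30, -20, 44],
  [-40, -6.2, -6.1, 0, 40, -28, 44],
  [-50, -7.7, -7.6, 0, 50, -36, 44],
  [-60, -9.2, -9.1, 0, 60, -44, 44],
  [-70, -10.8, -10.6, 0, 67, -52, 44],
  [-80, -12.3, -12.1, 20, 67, -52, 44],
])

```text
clock: 34.5
ee_pos: [0.5555, -0.2559, 0.188]
tcp_rot: [-85.2, 74.5, 174.0]
force: [-0.4, 0.1, 0.1]
gripper_width: 0.0399
```

Run:
```python
from h import *
go(*lev(.6,110)); go(*lev(.6,49))
```

```text
pos [ 0.5555 -0.2559  0.188 ] F [-0.4  0.1  0.1] w 0.0399 t 34.5
rot [-9.4 -1.4 -1.6] | 9.6 shift [51.2 13.2 -1.8] | 52.9
pos [ 0.5555 -0.2559  0.188 ] F [-0.4  0.1  0.1] w 0.0399 t 34.5
rot [-9.4 -1.4 -1.6] | 9.6 shift [112.2  11.6  -0.2] | 112.8
```

Request:
send_rows([
  [-5, -0.7, -0.8, 10, 6, -1, 44],
  [-9.4, -1.4, -1.6, 25, 13, -1.8, 44],
  [-9.4, -1.4, -1.6, 45, 13, -1.8, 44],
  [-9.4, -1.4, -1.6, 51, 13, -1.8, 44],
  [-9.4, -1.4, -1.6, 51, 13, -1.8, 44],
])

```text
clock: 35.12
ee_pos: [0.5543, -0.2552, 0.1353]
tcp_rot: [-90.1, 72.8, 178.7]
force: [0.8, 0.4, 1.2]
gripper_width: 0.0402
```

Run:
```python
from h import *
go(*lev(.6,49))
p,d=grab_frame("wrist"); cv2.imwrite("pics/w18.png",p[:,:,::-1])
```

```text
pos [ 0.5543 -0.2552  0.1353] F [0.8 0.4 1.2] w 0.0402 t 35.125
rot [-0. -0.  0.] | 0.1 shift [61.1  0.4 -0.1] | 61.1
```

View pics/w18.png

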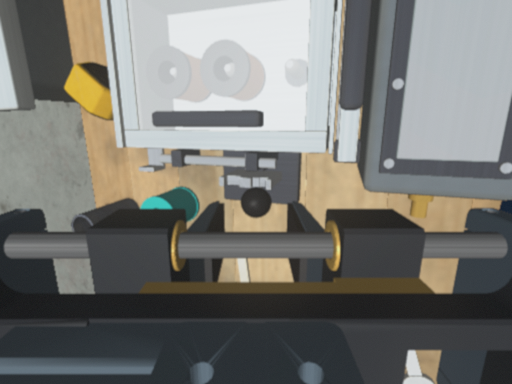

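The ball is centred between the fingers at (257,202), and both spools show through the pane at (170,70) and (228,68).

Request:
send_rows([
  [0, 0, 0, 15, 0, 0, 44],
  [0, 0, 0, 32, 0, 0, 44],
  [0, 0, 0, 48, 0, 0, 44],
  [0, 0, 0, 58, 0, 0, 44],
  [0, 0, 0, 61, 0, 0, 44],
  [0, 0, 0, 61, 0, 0, 44],
])

```text
clock: 35.92
ee_pos: [0.5369, -0.255, 0.0776]
tcp_rot: [-90.0, 72.8, 178.8]
force: [-0.1, 0.1, 0.3]
gripper_width: 0.0404
```

Request:
send_rows([
  [0, 0, 0, 0, 0, 0, 30],
  [0, 0, 0, 0, 0, 0, 20],
  [0, 0, 0, 0, 0, 0, 10],
  [0, 0, 0, 0, 0, 0, 10],
  [0, 0, 0, 0, 0, 0, 10],
])

```text
clock: 36.55
ee_pos: [0.537, -0.2551, 0.078]
tcp_rot: [-89.9, 72.9, 178.8]
force: [-0.4, -0.3, 6.2]
gripper_width: 0.0242
```

Run:
```python
from h import *
go(*lev(.6,49)); go(*lev(.6,60))
```

```text
pos [ 0.537  -0.2551  0.078 ] F [-0.4 -0.3  6.2] w 0.0242 t 36.55
rot [-0.  0. -0.] | 0.1 shift [ 1.2 -0.1 -0.4] | 1.3
pos [ 0.537  -0.2551  0.078 ] F [-0.4 -0.3  6.2] w 0.0242 t 36.55
rot [-0.  0. -0.] | 0.1 shift [-9.8 -0.1 -0.4] | 9.8
```

Request:
send_rows([
  [0, 0, 0, -2, 0, 0, 10],
  [0, 0, 0, -4, 0, 0, 10],
  [0, 0, 0, -6, 0, 0, 10],
  [0, 0, 0, -8, 0, 0, 10],
  [0, 0, 0, -10, 0, 0, 10],
  [0, 0, 0, -11, 0, 0, 10],
  [0, 0, 0, -11, 0, 0, 10],
])

```text
clock: 37.42
ee_pos: [0.5403, -0.2552, 0.0885]
tcp_rot: [-89.9, 72.9, 178.8]
force: [-1.9, 0.2, -4.0]
gripper_width: 0.0242
```

Run:
```python
from h import *
go(*lev(.6,60)); o=arm.observe()
for t in np.arange(.5,.25,-.1): print([ (R.from_matrix(toolR(o).T@lev(t,60)[1]).as_rotvec(degrees=True)).round(1), (toolR(o).T@(lev(t,60)[0]-o["ee_pos"])*1000).round(1)])
```

```text
pos [ 0.5403 -0.2552  0.0885] F [-1.9  0.2 -4. ] w 0.0242 t 37.425
rot [-0.  0. -0.] | 0.1 shift [ 1.2 -0.  -0.4] | 1.3
[array([-0. ,  0. ,  5.7]), array([ 1.5, -6. , -0.4])]
[array([-0. ,  0. , 11.4]), array([  2.4, -11.9,  -0.4])]
[array([-0. ,  0. , 17.1]), array([  3.9, -17.8,  -0.4])]
```

Request:
send_rows([
  [0, 0, 2.8, 0.1, -3, 0, 10],
  [0, 0, 5.7, 0.3, -6.1, 0, 10],
  [0, 0, 8.5, 0.7, -9.1, 0, 10],
  [0, 0, 11.4, 1.2, -12.1, 0, 10],
  [0, 0, 14.3, 1.9, -15, 0, 10],
  [0, 0, 17.1, 2.7, -18, 0, 10],
])

```text
clock: 38.17
ee_pos: [0.5223, -0.2548, 0.0914]
tcp_rot: [65.1, 89.9, -26.1]
force: [0.4, 0.5, -5.0]
gripper_width: 0.024
```

Run:
```python
from h import *
o=arm.observe()
for t in np.arange(.3,-.05,-.1): print([ (R.from_matrix(toolR(o).T@lev(t,60)[1]).as_rotvec(degrees=True)).round(1), (toolR(o).T@(lev(t,60)[0]-o["ee_pos"])*1000).round(1)])
```

```text
[array([-0. ,  0. , -0.1]), array([ 1.4, -0.2, -0.4])]
[array([-0. ,  0. ,  5.7]), array([ 1.7, -6.2, -0.4])]
[array([-0. ,  0. , 11.4]), array([  2.6, -12.1,  -0.4])]
[array([-0. ,  0. , 17.1]), array([  4.1, -17.9,  -0.4])]
```

Request:
send_rows([
  [0, 0, 2.8, 0.1, -3.1, 0, 10],
  [0, 0, 5.7, 0.3, -6.2, 0, 10],
  [0, 0, 8.5, 0.7, -9.2, 0, 10],
  [0, 0, 11.4, 1.2, -12.2, 0, 10],
  [0, 0, 14.3, 1.9, -15.2, 0, 10],
  [0, 0, 17.1, 2.7, -18.3, 0, 10],
  [0, 0, 17.6, 2.9, -19, 0, 10],
])

```text
clock: 39.05
ee_pos: [0.5034, -0.2547, 0.0888]
tcp_rot: [89.9, 72.3, -1.4]
force: [4.3, 2.7, -2.7]
gripper_width: 0.024
```

Request:
send_rows([
  [0, 0, 0, 4, 0, 0, 10],
  [0, 0, 0, 8, 0, 0, 10],
  [0, 0, 0, 10.5, 0, 0, 10],
  [0, 0, 0, 10.5, 0, 0, 10],
  [0, 0, 0, 10.5, 0, 0, 44],
  [0, 0, 0, 10.5, 0, 0, 44],
  [0, 0, 0, 10.5, 0, 0, 44],
])

```text
clock: 39.92
ee_pos: [0.5066, -0.255, 0.0789]
tcp_rot: [89.8, 72.3, -1.5]
force: [0.6, 0.5, 0.7]
gripper_width: 0.0402
```

Request:
send_rows([
  [0, 0, 0, -20, 0, 0, 44],
  [0, 0, 0, -45, 0, 0, 44],
  [0, 0, 0, -70, 0, 0, 44],
  [0, 0, 0, -100, 0, 0, 44],
  [0, 0, 0, -140, 0, 0, 44],
  [0, 0, 0, -140, 0, 0, 44],
])

```text
clock: 40.67
ee_pos: [0.4644, -0.2548, 0.2149]
tcp_rot: [89.2, 72.1, -2.1]
force: [-0.4, 0.2, -0.9]
gripper_width: 0.0401
```

Run:
```python
from h import *
p,d=grab_frame("scene"); cv2.imwrite("pics/s19.png",p[100:260,110:340,::-1].repeat(3,0).repeat(3,1))
c=camera_params("scene")
print(proj(c,[box(20-58*np.sin(.3),-112,85.4)]))
g=p.max(2); m=(g<50).astype(np.uint8); m[:180]=0;m[206:]=0;m[:,:222]=0;m[:,246:]=0
n,l,s,ce=cv2.connectedComponentsWithStats(m)
for i in range(1,n): 
    if s[i,4]>20: print(s[i],ce[i].round(1))
print(arm.observe()["force"].round(1),arm.observe()["clock"])
p,d=grab_frame("top"); cv2.imwrite("pics/t19.png",cv2.resize(p[110:250,90:260,::-1],None,fx=4,fy=4))
```

```text
[[233.29804884 193.0611724 ]]
[228 192  11   7  31] [233.2 195.7]
[-0.  -0.3 -0.8] 40.725
```

View pics/s19.png

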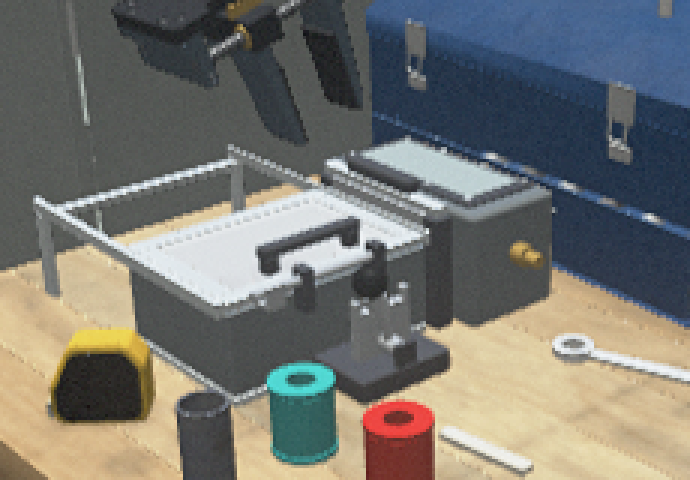

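View pics/t19.png

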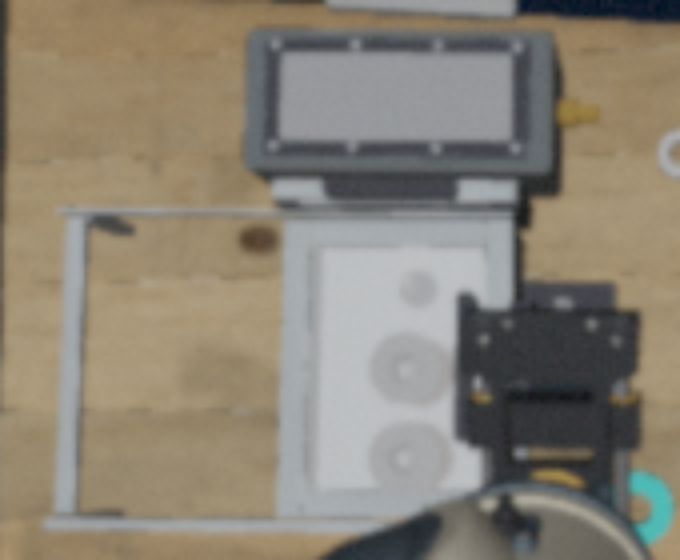

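Run:
```python
from h import *
a=cv2.imread("pics/s3.png")[::4,::4].astype(np.float32); b=cv2.imread("pics/s19.png")[::3,::3].astype(np.float32)
A=a; Bm=b[50:150,40:230]
def ball(I,n):
    g=I.max(2); sub=(g<62).astype(np.uint8); sub[:32]=0; sub[52:]=0; sub[:,:75]=0; sub[:,92:]=0
    v,u=np.where(sub); print(n,len(u),u.mean().round(2),v.mean().round(2),u.min(),u.max(),v.min(),v.max())
ball(A,"before");ball(Bm,"now")
y,x=slice(28,75),slice(70,105)
ga=cv2.cvtColor(A[y,x],6);gb=cv2.cvtColor(Bm[y,x],6)
print(cv2.phaseCorrelate(cv2.cvtColor(A,6)[34:54,74:94].copy(),cv2.cvtColor(Bm,6)[34:54,74:94].copy()), np.abs(ga-gb).mean(), np.abs(ga-gb).max())
```

```text
before 103 83.17 42.85 77 88 32 49
now 106 83.25 42.5 77 88 32 49
((-0.00364649651773874, 0.16853267949777795), 0.9576398837566376) 2.6432116 38.102997
```

Run:
```python
from station import arm
print(arm.job_done())
```

```text
the job is handed in; nothing more can be done
None
```

The job is done and handed in at about 41 s. Two spools were present, and both now stand on spindles of their own in the pass box. The hatch is shut and the lock is closed.

- **Inner door:** it started about 12 mm ajar. I pressed the handle down until it stopped dead at z = 118 mm, and held it there at about 34 N before touching the lock.
- **Lock and hatch, opening:** I lifted the collar, flipped the lever over, and slid the hatch to its open stop. I hit that stop at about 61 N, harder than needed.
- **Spools:** they went on the middle and the nearest spindle, and threaded on without side force. In the top camera, just before the hatch was shut, their tops read z = 62 mm and they sat within about 2 mm of the spindle axes.
- **Closing:** I slid the hatch back until it stopped dead, again pushing at about 44 N. The lever was flipped back with its collar down, and the ball now sits within about 0.4 pixel (roughly 1 mm or less) of its original locked position in the scene camera.
- **Last state:** the arm is clear of everything, and wrist force reads about zero.

Two readings disagreed: the top and wrist cameras differed by about 2 mm in x on the spools, so I used a value in between. I did not touch the inner door again at the end, so whether it is still shut was not rechecked. The red and turquoise look-alikes were left alone.

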